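# Clear the weaver's bench: nest the tubs and lay the tools in the rest

### The arm

A 6-joint arm with a two-finger parallel gripper is mounted at the origin on the work surface. World frame = base frame: x ahead of the robot, y to its left, z up, the work surface at z = 0. Lengths are in m, angles in rad, forces in N, time in s.
With the tool pointing down it reaches from about 0.35 to 0.775 m from the base axis. Payload 7.3 kg.
Tool frame: the origin (TCP) lies at the very end of the fingers, on their centre line; the grasp point (between the pads) lies 19 mm behind it; z points along the fingers, y is the line along which they close (so a half turn about z gives the same grasp; the last joint's range is limited). The gripper opens to 92 mm and grips with 3 to 60 N. Pads are 19 mm wide; open, the fingers measure 130 mm over their backs; the gripper's body (75 mm by 190 mm) begins 47 mm behind the grasp point.
Start: joints at [-1.391, 0.342, 1.524, -0, 1.275, -0.146], TCP at [0.168, -0.497, 0.227] pointing down, gripper open.
Joint ranges: [-2.53, 2.53], [-0.77, 2.02], [0.04, 2.7], [-1, 4.14], [0.28, 2.66], [-3.11, 3.11]. Speed limits (rad/s): [2.57, 2.57, 3.14, 3.14, 3.14, 3.14].

### API

Orientations are given as [roll, pitch, yaw] about the fixed x, y, z axes, in that order (R = Rz(yaw) Ry(pitch) Rx(roll)).
In Python, from cell import telemetry, eyes, job gives the robot as it stands.
- The arm moves only by the tool apply_moves, never from a script. Its arguments are lists of equal length, an entry for each row: "delta_pos": the shift along the world's x, y, z each as a share of 0.4 m, from -1 to 1, a list of three; "dr": the turn, a rotation vector about the world's x, y, z each as a share of 0.5 rad, from -1 to 1, a list of three; "jaw": the opening, from 0 (shut) to 1 (fully open). A call has 1 to 8 rows; each row is the pose to reach, as a shift and turn from the pose commanded when the call began; what a row does not reach only later rows make up. A row lasts 1/12 s, in which the tool goes at most 41.7 mm and 7.16 degrees, less where a joint would pass 70% of its speed; a pose out of reach is approached as far as the arm can. A call with a number of a shift or a turn outside -1 to 1 is refused whole. A call with a gripper value outside its range is refused whole. The fingers move at their own pace and stop on an object; "force" is the grip in N (left out, the last holds). Time passes only in rows, so rows that repeat a pose let the fingers close. It gives the time, the measured TCP pose, the force, the opening and the grip force at its end, in the units of the state.
- telemetry.observe(): the state, without advancing time (a new reading comes with each control period).
- eyes.read_camera(name): name is "scene" or "top"; returns the picture (384x512x3 uint8, red, green, blue); there is no depth.
- eyes.camera_model(name): a dict with "vertical_fov" (degrees; the focal length in pixels is half the picture's height over the tangent of half this angle, whatever the lens; pixels are square), "cx", "cy" (the principal point, pixels), "rvec" (rotation vector, rad) and "tvec" (3), from world to camera coordinates, as OpenCV has them. Camera axes: x right, y down, z forward; pixel columns grow to the right and rows downward; lengths in m; the calibration is good to about 2 mm. A picture is of the moment at which its call begins. camera_model takes no time and is no camera call.
- job.hand_in(): hands the job in; it is judged then, once.
The state is a dict: "time": time; "qpos": joint angles; "qvel": joint speeds; "joint_efforts": joint torques, N m; "tool_pos": TCP position; "tool_rot": TCP orientation; "contact_force": force on the tool from outside, world axes, zero at the start; "torque": the same for the moment, N m; "opening": finger opening in m; "grip_force": force on a finger pad.
Only numpy, scipy, OpenCV 4.12 (cv2) and the standard library are available. Lean on these libraries where they do the work, as an engineer would, in place of code of your own. Each camera call takes 0.05 s, during which the arm holds its last target. There are 200 camera calls.

### The job

Clear the bench for the next piece: nest the three wooden tubs upright inside one another in size order, and lay every hand tool that is lying about on the bench fully down into a free saddle of the tool rest, one to a saddle, its handle centred across both rails. One iron already lies in the rest: leave it there, and point the head of every tool the same way as its head. Do not disturb the spool, the bottle or the jar.

Things in the scene. Friction and masses are not known exactly. Their poses are not given: they have to be found in the camera images.
- rest: dark wooden tool rest, fixed: base 100 (x) by 330 (y) by 10 high with two notched rails along y, each 12 thick, centred at x = -36 and 36 (60 clear between). Four saddles 70 apart at y = -105, -35, 35, 105; a tool lies along x across both rails. Saddle floor 35 above the bench, tooth tops at 62; notches 32 wide at the floor, 42 at the top. Origin: centre of underside.
- saddle0 (a point): saddle 0 of the rest: point on the level of the saddle floor, midway between the two rails, at y = -105 of the rest
- saddle1 (a point): saddle 1 of the rest: point on the level of the saddle floor, midway between the two rails, at y = -35 of the rest
- saddle2 (a point): saddle 2 of the rest: point on the level of the saddle floor, midway between the two rails, at y = 35 of the rest
- saddle3 (a point): saddle 3 of the rest: point on the level of the saddle floor, midway between the two rails, at y = 105 of the rest
- mallet: mallet with dark wooden block head 45 long, 56 wide, 30 high. Wooden handle 24 wide, 20 high, from 85 behind the origin to 60 ahead of it; flat underside. Origin: on the underside, within 20 of the balance point; x along the handle to the head, z up. May be absent. Mass 0.1 to 0.2 kg
- mallet_head (a point): middle of the mallet's head, 82 ahead of its origin along x, 10 above the underside
- comb: beating comb with toothed wooden head 45 long, 52 wide, 20 high. Wooden handle 24 wide, 20 high, from 85 behind the origin to 60 ahead of it; flat underside. Origin: on the underside, within 20 of the balance point; x along the handle to the head, z up. May be absent. Mass 0.1 to 0.2 kg
- comb_head (a point): middle of the comb's head, 82 ahead of its origin along x, 10 above the underside
- scraper: scraper with flat steel blade: 18 by 26 by 12 high neck, then blade 32 long, 54 wide, 5 thick. Wooden handle 24 wide, 20 high, from 85 behind the origin to 60 ahead of it; flat underside. Origin: on the underside, within 20 of the balance point; x along the handle to the head, z up. May be absent. Mass 0.1 to 0.2 kg
- scraper_head (a point): middle of the scraper's head, 82 ahead of its origin along x, 10 above the underside
- iron_a: rapping iron with dark steel block head 45 long, 34 wide, 18 high. Wooden handle 24 wide, 20 high, from 85 behind the origin to 60 ahead of it; flat underside. Origin: on the underside, within 20 of the balance point; x along the handle to the head, z up. One of iron_a and iron_b is present, lying in saddle 0 or 3, head pointing along or against the rest's x; leave it there
- iron_b: rapping iron with dark steel block head 45 long, 34 wide, 18 high. Wooden handle 24 wide, 20 high, from 85 behind the origin to 60 ahead of it; flat underside. Origin: on the underside, within 20 of the balance point; x along the handle to the head, z up. One of iron_a and iron_b is present, lying in saddle 0 or 3, head pointing along or against the rest's x; leave it there
- tub_large: round straight-sided open wooden tub, outer diameter 150, height 55, wall 8, floor 10 thick, inner diameter 134. Origin: centre of the underside, z up to the mouth. About 0.4 kg
- tub_medium: round straight-sided open wooden tub, outer diameter 110, height 60, wall 8, floor 10 thick, inner diameter 94. Origin: centre of the underside, z up to the mouth. About 0.16 kg; standing in the large tub its rim is 15 above the large one's rim, so it can be held by the wall at the rim
- tub_small: round straight-sided open wooden tub, outer diameter 72, height 65, wall 8, floor 10 thick, inner diameter 56. Origin: centre of the underside, z up to the mouth. About 0.09 kg; standing in the medium tub its rim is 15 above the medium one's rim
- spool: bystander: grey cord spool, 60 diameter, 45 high; origin: centre of underside
- glue: bystander: white bottle, 56 diameter, 140 high; origin: centre of underside
- jar: bystander: glass jar with steel lid, 60 diameter, 90 high; origin: centre of underside

How it is judged:
At the end, for the whole second after the job is handed in: Tools at rest in saddles: origin within 22 mm of a saddle middle, 29-41 mm above the rest underside, level and in line within 0.12 rad, heads the way of the iron. Tubs nested upright: large on bench, each origin 5-15 mm above the next larger one, centres within 17 mm, tilt under 0.1 rad, still ((horizontal distance between mallet and saddle0 below 0.022 m or horizontal distance between mallet and saddle1 below 0.022 m or horizontal distance between mallet and saddle2 below 0.022 m or horizontal distance between mallet and saddle3 below 0.022 m) and z of mallet in the frame of rest between 0.029 and 0.041 m and angle between the x axis of each of mallet, comb, scraper and the x axis of rest, either way round below 0.12 rad and angle between each of mallet, comb, scraper's own z axis and vertical below 0.12 rad and linear speed of each of mallet, comb, scraper, tub_medium, tub_small, tub_large below 0.02 m/s and x of each of mallet_head, comb_head, scraper_head in the frame of iron_a above 0.04 m and x of each of mallet_head, comb_head, scraper_head in the frame of iron_b above 0.04 m and (horizontal distance between comb and saddle0 below 0.022 m or horizontal distance between comb and saddle1 below 0.022 m or horizontal distance between comb and saddle2 below 0.022 m or horizontal distance between comb and saddle3 below 0.022 m) and z of comb in the frame of rest between 0.029 and 0.041 m and (horizontal distance between scraper and saddle0 below 0.022 m or horizontal distance between scraper and saddle1 below 0.022 m or horizontal distance between scraper and saddle2 below 0.022 m or horizontal distance between scraper and saddle3 below 0.022 m) and z of scraper in the frame of rest between 0.029 and 0.041 m and horizontal distance between tub_medium and tub_large below 0.017 m and z of tub_medium in the frame of tub_large between 0.005 and 0.015 m and angle between each of tub_medium, tub_small, tub_large's own z axis and vertical below 0.1 rad and horizontal distance between tub_small and tub_medium below 0.017 m and z of tub_small in the frame of tub_medium between 0.005 and 0.015 m and height (world z) of tub_large below 0.01 m); the robot touches nothing.
It fails at once if the iron that was already in the rest is displaced by more than 25 mm (distance of any of iron_a, iron_b from where it was at the start of the episode above 0.025 m).
It fails at once if the spool is displaced by more than 30 mm (distance of spool from where it was at the start of the episode above 0.03 m).
It fails at once if the glue is displaced by more than 30 mm (distance of glue from where it was at the start of the episode above 0.03 m).
It fails at once if the jar is displaced by more than 30 mm (distance of jar from where it was at the start of the episode above 0.03 m).
Of iron_a, iron_b only 1 to 1 are there at a start; the rules pass over those that are not, and their reading is None.
Of mallet, comb, scraper only 2 to 3 are there at a start; the rules pass over those that are not, and their reading is None.
At some moment in a run one of mallet, comb, scraper, tub_medium, tub_small may be knocked a few centimetres aside while the robot is not near it.
It also fails if it takes over 208 s, if anything falls off the work surface, if the arm or the gripper's body presses on something with over 40 N, if the wrist force passes 120 N, or if a joint passes its speed limit or range.

## Working session

There is one attempt and no reset: what is moved stays moved. The work goes in short steps, Python scripts to look and compute and a tool call to move; the robot and the scene stay as the last step left them, time stands still between calls to the robot, and variables do not carry over. Pictures are saved under pics/ and viewed, at most 14 in all, crops included, and the job is handed in when it is done.

Besides the shell and the picture viewer there is one more tool, called after "Emit:" by a JSON object that holds its "method" and its "body", one argument or row to a line. apply_moves: Moves the arm, as the interface text tells. Its arguments: {"type":"object","properties":{"delta_pos":{"type":"array"},"dr":{"type":"array"},"jaw":{"type":"array"},"force":{"type":"number"}},"required":["delta_pos","dr","jaw"]}

```bash
ls; mkdir -p pics; python3 - <<'E'
from cell import telemetry, eyes, job
import cv2
for n in("scene","top"):
    cv2.imwrite(f"pics/{n}0.png",eyes.read_camera(n)[:,:,::-1]); print(n,eyes.camera_model(n))
print(telemetry.observe())
E
```

```text
pics
scene {'vertical_fov': 47.837508711076936, 'cx': 262.963698323587, 'cy': 190.63396042682098, 'rvec': array([ 0.75075704,  2.45806478, -1.26819637]), 'tvec': array([ 0.42446855, -0.149057  ,  1.72397325])}
top {'vertical_fov': 53.055470843055886, 'cx': 260.87865824105745, 'cy': 196.67513948876405, 'rvec': array([ 2.2107962 , -2.17864232,  0.01458175]), 'tvec': array([0.00573081, 0.51397068, 1.24756737])}
{'time': 0.1, 'qpos': array([-1.39099990e+00,  3.42638505e-01,  1.52489879e+00, -7.19336320e-06,
        1.27540214e+00, -1.45955306e-01]), 'qvel': array([-0.00089017, -0.00139139, -0.00246819, -0.00063326,  0.00043084,
       -0.00123374]), 'joint_efforts': array([ 1.13245100e-03, -4.32003808e+01, -2.44695103e+01,  7.19182519e-02,
        5.25323418e-02, -5.21960612e-05]), 'tool_pos': array([ 0.16798833, -0.49702465,  0.22612993]), 'tool_rot': array([-3.14025918e+00, -1.89067793e-04,  3.25753706e-01]), 'contact_force': array([ 0.00392741, -0.19882224, -0.07992356]), 'torque': array([ 0.0143791 , -0.00045935, -0.00179474]), 'grip_force': 0.0, 'opening': 0.0916809799173924}
```

View pics/top0.png

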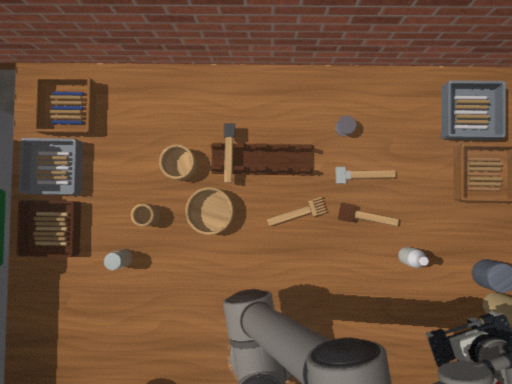

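View pics/scene0.png

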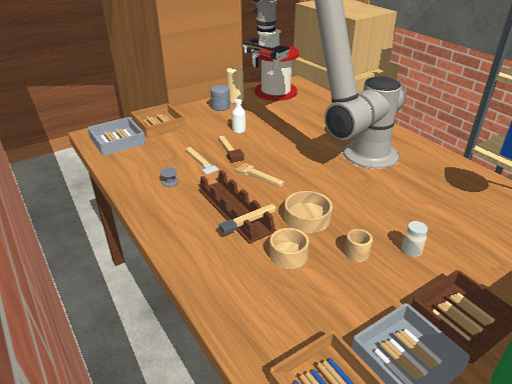

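The top view shows the rest at (211-314, 145-173) and the iron in its left saddle with its head up (+x) at (229,131). The scraper is at (340-395,175), the comb at (268-325,212) and the mallet at (340-398,216). The tubs are at (209,211), (177,162) and (143,215). The spool is at (346,126), the bottle at (412,257) and the jar at (117,260).

```bash
cat > h.py <<'E'
import cv2, numpy as np
from cell import telemetry, eyes, job
def P(uv,z,cam="top"):
    m=eyes.camera_model(cam); f=192/np.tan(np.radians(m["vertical_fov"])/2)
    R=cv2.Rodrigues(m["rvec"])[0]; c=-R.T@m["tvec"]
    d=R.T@np.array([(uv[0]-m["cx"])/f,(uv[1]-m["cy"])/f,1]); return (c+d*(z-c[2])/d[2])[:2]
def px(p,cam="top"):
    m=eyes.camera_model(cam); f=192/np.tan(np.radians(m["vertical_fov"])/2)
    q=cv2.Rodrigues(m["rvec"])[0]@np.array(p)+m["tvec"]; return np.array([m["cx"]+f*q[0]/q[2],m["cy"]+f*q[1]/q[2]])
E
python3 - <<'E'
from h import *
im=cv2.imread("pics/top0.png")
big=cv2.resize(im[110:270,120:410],None,fx=2.7,fy=2.7,interpolation=cv2.INTER_CUBIC); cv2.imwrite("pics/crop.png",big)
hsv=cv2.cvtColor(im,cv2.COLOR_BGR2HSV)
for p in [(290,214),(375,174),(375,217),(228,165),(209,195),(210,210),(300,190),(260,160),(347,213),(342,175),(160,150),(318,207)]: print(p,hsv[p[1],p[0]],end=' ')
E
```

```text
(290, 214) [ 16 115 184] (375, 174) [ 17 114 179] (375, 217) [ 16 111 186] (228, 165) [ 16 116 181] (209, 195) [ 17 113 102] (210, 210) [ 16 112 176] (300, 190) [ 13 148 146] (260, 160) [ 10 151  88] (347, 213) [ 11 143  89] (342, 175) [ 50   9 167] (160, 150) [ 13 154 149] (318, 207) [ 16 115 153]
```

View pics/crop.png

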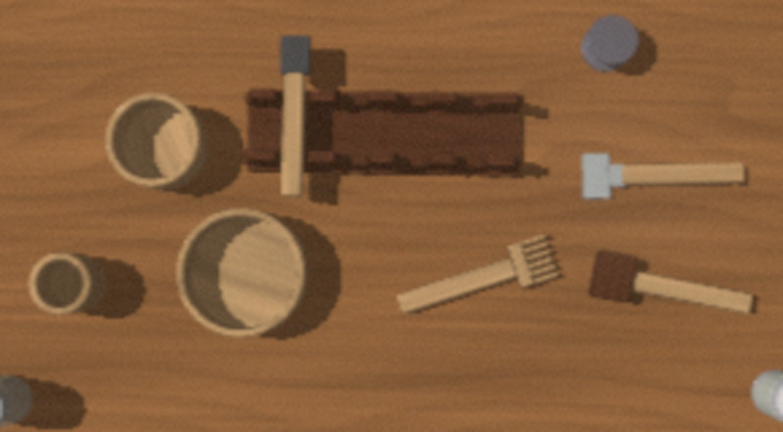

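```bash
cat >> h.py <<'E'
def blobs(im,lo,hi,amin=60):
    hsv=cv2.cvtColor(im,cv2.COLOR_BGR2HSV); m=cv2.inRange(hsv,lo,hi)
    m[:115]=0; m[270:]=0; m[:,:120]=0; m[:,410:]=0
    m=cv2.morphologyEx(m,cv2.MORPH_CLOSE,np.ones((3,3)))
    cs=cv2.findContours(m,cv2.RETR_EXTERNAL,cv2.CHAIN_APPROX_NONE)[0]
    return [c for c in cs if cv2.contourArea(c)>amin]
def rect(c,z):
    w=np.array([P(p[0],z) for p in c]).astype(np.float32)
    return cv2.minAreaRect(w*1000), w
def report(im):
    for nm,lo,hi,z in(("wood",(14,70,90),(20,133,255),.02),("dark",(0,100,20),(13,255,105),.03),("steel",(30,0,100),(120,50,255),.005),("iron",(90,20,20),(130,255,110),.05)):
        for c in blobs(im,lo,hi):
            r,w=rect(c,z); b=cv2.boundingRect(c); print(nm,z,b,"c",np.round(r[0]),"s",np.round(r[1]),"a",round(r[2],1))
E
python3 - <<'E'
from h import *
report(cv2.imread("pics/top0.png"))
print([np.round(px(p),1) for p in [(.168,-.497,.227)]])
E
```

```text
wood 0.02 (354, 210, 45, 16) c [ 450. -358.] s [144.  26.] a 79.5
wood 0.02 (130, 203, 25, 24) c [451. 398.] s [76. 77.] a 72.9
wood 0.02 (267, 197, 60, 29) c [ 461. -100.] s [ 55. 191.] a 19.3
wood 0.02 (185, 187, 49, 48) c [466. 181.] s [152. 156.] a 0.9
wood 0.02 (337, 166, 59, 13) c [ 593. -324.] s [188.  37.] a 86.0
wood 0.02 (159, 144, 37, 37) c [623. 289.] s [119. 117.] a 34.6
wood 0.02 (224, 137, 9, 46) c [633. 122.] s [147.  26.] a 1.0
dark 0.03 (125, 249, 26, 20) c [309. 406.] s [61. 81.] a 1.0
dark 0.03 (220, 208, 26, 28) c [430.  95.] s [ 47. 111.] a 60.6
dark 0.03 (152, 206, 22, 22) c [442. 325.] s [58. 67.] a 75.3
dark 0.03 (338, 203, 22, 20) c [ 467. -268.] s [62. 55.] a 81.0
dark 0.03 (227, 191, 17, 18) c [508.  94.] s [63. 27.] a 36.5
dark 0.03 (186, 143, 38, 40) c [621. 197.] s [126. 120.] a 1.0
dark 0.03 (232, 128, 91, 58) c [643. -37.] s [185. 289.] a 0.6
dark 0.03 (348, 121, 15, 17) c [ 729. -292.] s [34. 55.] a 62.6
steel 0.005 (337, 168, 12, 15) c [ 589. -252.] s [46. 36.] a 0.5
[array([450.3, 327.5])]
```

The crop shows the iron lying in the left saddle, head toward +x, and all three loose tools flat on the bench. The rest spans crop x 247-523 (image 211-314). I'll enlarge the rest next to find its exact pose.

```bash
python3 - <<'E'
from h import *
im=cv2.imread("pics/top0.png")
cv2.imwrite("pics/rest.png",cv2.resize(im[135:180,205:320],None,fx=6.8,fy=6.8,interpolation=cv2.INTER_CUBIC))
sp=cv2.cvtColor(im,cv2.COLOR_BGR2HSV)
print("scraper handle",[np.round(P((u,v),.02)*1000) for u,v in((350.4,174.8),(395.5,173.7))])
for nm,c in(("large",(.466,.181,.055)),("med",(.623,.289,.06)),("small",(.451,.398,.065))): pass
for c in blobs(im,(14,70,90),(20,133,255)):
    b=cv2.boundingRect(c)
    if b[2]<50 and abs(b[2]-b[3])<5:
        (x,y),r=cv2.minEnclosingCircle(c); z={True:.055}.get(b[2]>44,.06 if b[2]>30 else .065)
        w=np.array([P(p[0],z) for p in c]).astype(np.float32); print("tub",b,np.round(np.array(cv2.fitEllipse(w*1000)[0])),np.round(cv2.fitEllipse(w*1000)[1]))
    if b[2]<12:
        r,w=rect(c,.055); print("iron",r)
for n,uv,z in(("bottle",(418,259),.12),("jar",(114,261),.09),("spool",(346,125),.045)): print(n,np.round(P(uv,z),3))
E
```

```text
scraper handle [array([ 588., -275.]), array([ 594., -419.])]
tub (130, 203, 25, 24) [451. 384.] [72. 74.]
tub (185, 187, 49, 48) [466. 176.] [149. 151.]
tub (159, 144, 37, 37) [619. 279.] [109. 116.]
iron ((628.531494140625, 118.05274200439453), (142.9060821533203, 25.385757446289062), 1.002353310585022)
bottle [ 0.334 -0.453]
jar [0.308 0.458]
spool [ 0.744 -0.255]
```

View pics/rest.png

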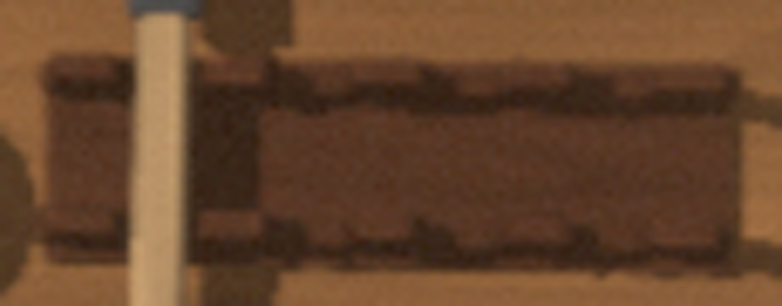

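The enlarged rest shows tooth tops ending at about crop x 265, 415, 565 and 735. That puts the notch centres near 162 (iron), 305, 455 and 605.

```bash
python3 - <<'E'
from h import *
im=cv2.imread("pics/top0.png")
def C(x,y,z): return np.round(P((205+(x+.5)/6.8-.5,135+(y+.5)/6.8-.5),z)*1000,1)
print("rail ends",C(44,72,.062),C(738,80,.062),"low",C(40,225,.062),C(737,238,.062))
print("base ends",C(47,170,.01),C(741,170,.01))
for x in(162,305,455,605): print("notch up",C(x,76,.062),"low",C(x+2,230,.062))
# numerical edges: row/col profiles of gray
g=cv2.cvtColor(im,cv2.COLOR_BGR2GRAY).astype(int)
for u in (215,240,262,285,308): print(u,list(g[138:180,u]))
for v in (146,147,157,168,169): print(v,list(g[v,205:320]))
E
```

```text
rail ends [672.1 171.6] [ 672.2 -149.1] low [601.  172.1] [ 599.2 -149.4]
base ends [633.3 177.2] [ 637.4 -156.9]
notch up [670.9 116.8] low [599.5 114.6]
notch up [671.7  50.6] low [600.3  48.5]
notch up [672.5 -18.7] low [601.2 -20.7]
notch up [673.3 -87.9] low [602.1 -89.7]
215 [np.int64(106), np.int64(105), np.int64(109), np.int64(106), np.int64(97), np.int64(74), np.int64(67), np.int64(66), np.int64(51), np.int64(43), np.int64(42), np.int64(45), np.int64(59), np.int64(61), np.int64(60), np.int64(63), np.int64(64), np.int64(63), np.int64(64), np.int64(63), np.int64(62), np.int64(61), np.int64(64), np.int64(66), np.int64(64), np.int64(68), np.int64(66), np.int64(62), np.int64(65), np.int64(67), np.int64(66), np.int64(44), np.int64(45), np.int64(51), np.int64(61), np.int64(63), np.int64(102), np.int64(106), np.int64(106), np.int64(104), np.int64(102), np.int64(101)]
240 [np.int64(60), np.int64(63), np.int64(60), np.int64(64), np.int64(58), np.int64(63), np.int64(64), np.int64(65), np.int64(66), np.int64(51), np.int64(37), np.int64(42), np.int64(41), np.int64(39), np.int64(42), np.i
[... 9628 characters left out ...]
nt64(45), np.int64(48), np.int64(57), np.int64(57), np.int64(62), np.int64(64), np.int64(56), np.int64(60), np.int64(54), np.int64(55), np.int64(62), np.int64(60), np.int64(60), np.int64(63), np.int64(62), np.int64(65), np.int64(66), np.int64(57), np.int64(52), np.int64(43), np.int64(41), np.int64(45), np.int64(47), np.int64(60), np.int64(62), np.int64(62), np.int64(59), np.int64(63), np.int64(56), np.int64(57), np.int64(62), np.int64(65), np.int64(66), np.int64(64), np.int64(67), np.int64(61), np.int64(66), np.int64(65), np.int64(62), np.int64(60), np.int64(53), np.int64(48), np.int64(53), np.int64(64), np.int64(99), np.int64(115), np.int64(117), np.int64(117), np.int64(114), np.int64(113)]
```

Saddle middles come out at x 0.636 and y 0.047, -0.023 and -0.093, with rest yaw about 0. I'll start with the mallet: origin (0.452,-0.346), yaw 1.388.

Emit:
{"method": "apply_moves", "body": {
  "delta_pos": [
    [0.71, 0.378, -0.07],
    [0.71, 0.378, -0.07],
    [0.71, 0.378, -0.07],
    [0.71, 0.378, -0.07],
    [0.71, 0.378, -0.07],
    [0.71, 0.378, -0.07],
    [0.71, 0.378, -0.07],
    [0.71, 0.378, -0.07]
  ],
  "dr": [
    [0, 0, 1],
    [0, 0, 1],
    [0, 0, 1],
    [0, 0, 1],
    [0, 0, 1],
    [0, 0, 1],
    [0, 0, 1],
    [0, 0, 1]
  ],
  "jaw": [0.55, 0.55, 0.55, 0.55, 0.55, 0.55, 0.55, 0.55],
  "force": 30
}}

```text
time: 0.77
tool_pos: [0.4544, -0.3439, 0.198]
tool_rot: [-3.141, -0.001, 0.827]
contact_force: [0.7, -0.5, -0.0]
opening: 0.0509
grip_force: 0.0
```

Emit:
{"method": "apply_moves", "body": {
  "delta_pos": [
    [0, 0, 0],
    [0, 0, 0],
    [0, 0, 0],
    [0, 0, 0],
    [0, 0, -0.2],
    [0, 0, -0.3],
    [0, 0, -0.3],
    [0, 0, -0.3]
  ],
  "dr": [
    [0, 0, 1],
    [0, 0, 1],
    [0, 0, 1],
    [0, 0, 1],
    [0, 0, 1],
    [0, 0, 1],
    [0, 0, 1],
    [0, 0, 1]
  ],
  "jaw": [0.55, 0.55, 0.55, 0.55, 0.55, 0.55, 0.55, 0.55]
}}

```text
time: 1.43
tool_pos: [0.4484, -0.3425, 0.0715]
tool_rot: [-3.129, -0.007, 1.326]
contact_force: [-0.6, 0.9, -0.2]
opening: 0.0501
grip_force: 0.0
```

Emit:
{"method": "apply_moves", "body": {
  "delta_pos": [
    [0, 0, 0],
    [0, 0, 0],
    [0, 0, -0.05],
    [0, 0, -0.1],
    [0, 0, -0.14],
    [0, 0, -0.17],
    [0, 0, -0.188],
    [0, 0, -0.188]
  ],
  "dr": [
    [0, 0, 0.124],
    [0, 0, 0.124],
    [0, 0, 0.124],
    [0, 0, 0.124],
    [0, 0, 0.124],
    [0, 0, 0.124],
    [0, 0, 0.124],
    [0, 0, 0.124]
  ],
  "jaw": [0.55, 0.55, 0.55, 0.55, 0.55, 0.55, 0.55, 0.55]
}}

```text
time: 2.1
tool_pos: [0.4521, -0.3462, 0.0036]
tool_rot: [-3.141, -0.0, 1.387]
contact_force: [-0.8, 1.1, 0.2]
opening: 0.0503
grip_force: 0.0
```

Emit:
{"method": "apply_moves", "body": {
  "delta_pos": [
    [0, 0, 0],
    [0, 0, 0],
    [0, 0, 0],
    [0, 0, 0],
    [0, 0, 0],
    [0, 0, 0],
    [0, 0, 0],
    [0, 0, 0]
  ],
  "dr": [
    [0, 0, 0],
    [0, 0, 0],
    [0, 0, 0],
    [0, 0, 0],
    [0, 0, 0],
    [0, 0, 0],
    [0, 0, 0],
    [0, 0, 0]
  ],
  "jaw": [0.15, 0.15, 0.15, 0.15, 0.15, 0.15, 0.15, 0.15]
}}

```text
time: 2.77
tool_pos: [0.4523, -0.3465, 0.0042]
tool_rot: [3.141, 0.001, 1.388]
contact_force: [-0.2, 0.6, 6.0]
opening: 0.0237
grip_force: 30.0
```

Emit:
{"method": "apply_moves", "body": {
  "delta_pos": [
    [0, 0, 0.06],
    [0, 0, 0.14],
    [0, 0, 0.22],
    [0, 0, 0.3],
    [0, 0, 0.37],
    [0, 0, 0.37],
    [0, 0, 0.37],
    [0, 0, 0.37]
  ],
  "dr": [
    [0, 0, 0],
    [0, 0, 0],
    [0, 0, 0],
    [0, 0, 0],
    [0, 0, -0.1],
    [0, 0, -0.2],
    [0, 0, -0.3],
    [0, 0, -0.376]
  ],
  "jaw": [0.15, 0.15, 0.15, 0.15, 0.15, 0.15, 0.15, 0.15]
}}

```text
time: 3.43
tool_pos: [0.452, -0.3461, 0.1519]
tool_rot: [3.141, 0.0, 1.197]
contact_force: [-0.1, -0.4, -1.5]
opening: 0.0238
grip_force: 30.0
```

Emit:
{"method": "apply_moves", "body": {
  "delta_pos": [
    [0.05, 0.07, 0],
    [0.1, 0.14, 0],
    [0.16, 0.22, 0],
    [0.22, 0.3, 0],
    [0.28, 0.38, 0],
    [0.34, 0.46, 0],
    [0.4, 0.55, 0],
    [0.46, 0.632, 0]
  ],
  "dr": [
    [0, 0, -0.15],
    [0, 0, -0.3],
    [0, 0, -0.45],
    [0, 0, -0.6],
    [0, 0, -0.75],
    [0, 0, -0.9],
    [0, 0, -1],
    [0, 0, -1]
  ],
  "jaw": [0.15, 0.15, 0.15, 0.15, 0.15, 0.15, 0.15, 0.15]
}}

```text
time: 4.1
tool_pos: [0.6361, -0.0919, 0.151]
tool_rot: [-3.141, 0.001, 0.697]
contact_force: [1.2, -1.4, -1.5]
opening: 0.0236
grip_force: 30.0
```

Emit:
{"method": "apply_moves", "body": {
  "delta_pos": [
    [0, 0, 0],
    [0, 0, 0],
    [0, 0, 0],
    [0, 0, 0],
    [0, 0, 0],
    [0, 0, 0],
    [0, 0, 0],
    [0, 0, 0]
  ],
  "dr": [
    [0, 0, -0.15],
    [0, 0, -0.3],
    [0, 0, -0.45],
    [0, 0, -0.6],
    [0, 0, -0.75],
    [0, 0, -0.9],
    [0, 0, -1],
    [0, 0, -1.0]
  ],
  "jaw": [0.15, 0.15, 0.15, 0.15, 0.15, 0.15, 0.15, 0.15]
}}

```text
time: 4.77
tool_pos: [0.6353, -0.0937, 0.1509]
tool_rot: [-3.141, 0.001, 0.198]
contact_force: [-1.1, -0.8, -1.8]
opening: 0.024
grip_force: 30.0
```

Emit:
{"method": "apply_moves", "body": {
  "delta_pos": [
    [0, 0, 0],
    [0, 0, 0],
    [0, 0, 0]
  ],
  "dr": [
    [0, 0, -0.2],
    [0, 0, -0.4],
    [0, 0, -0.4]
  ],
  "jaw": [0.15, 0.15, 0.15]
}}

```text
time: 5.02
tool_pos: [0.6354, -0.0938, 0.1511]
tool_rot: [-3.141, 0.001, -0.002]
contact_force: [-0.5, 0.7, -0.9]
opening: 0.0239
grip_force: 30.0
```

Emit:
{"method": "apply_moves", "body": {
  "delta_pos": [
    [0, 0, -0.04],
    [0, 0, -0.09],
    [0, 0, -0.14],
    [0, 0, -0.18],
    [0, 0, -0.21],
    [0, 0, -0.225],
    [0, 0, -0.235],
    [0, 0, -0.235]
  ],
  "dr": [
    [0, 0, 0],
    [0, 0, 0],
    [0, 0, 0],
    [0, 0, 0],
    [0, 0, 0],
    [0, 0, 0],
    [0, 0, 0],
    [0, 0, 0]
  ],
  "jaw": [0.15, 0.15, 0.15, 0.15, 0.15, 0.15, 0.15, 0.15]
}}

```text
time: 5.68
tool_pos: [0.6357, -0.0938, 0.0571]
tool_rot: [-3.142, 0.001, 0.001]
contact_force: [0.7, -0.6, -1.4]
opening: 0.0237
grip_force: 30.0
```

Emit:
{"method": "apply_moves", "body": {
  "delta_pos": [
    [0, 0, -0.007],
    [0, 0, -0.014],
    [0, 0, -0.021],
    [0, 0, -0.028],
    [0, 0, -0.034],
    [0, 0, -0.038],
    [0, 0, -0.038]
  ],
  "dr": [
    [0, 0, 0],
    [0, 0, 0],
    [0, 0, 0],
    [0, 0, 0],
    [0, 0, 0],
    [0, 0, 0],
    [0, 0, 0]
  ],
  "jaw": [0.15, 0.15, 0.15, 0.15, 0.15, 0.15, 0.15]
}}

```text
time: 6.27
tool_pos: [0.6355, -0.0938, 0.0419]
tool_rot: [-3.141, 0.001, -0.0]
contact_force: [-0.0, 0.0, -2.1]
opening: 0.0239
grip_force: 30.0
```

Emit:
{"method": "apply_moves", "body": {
  "delta_pos": [
    [0, 0, -0.003],
    [0, 0, -0.006],
    [0, 0, -0.008],
    [0, 0, -0.008]
  ],
  "dr": [
    [0, 0, 0],
    [0, 0, 0],
    [0, 0, 0],
    [0, 0, 0]
  ],
  "jaw": [0.15, 0.15, 0.15, 0.15]
}}

```text
time: 6.6
tool_pos: [0.6358, -0.0938, 0.0393]
tool_rot: [3.142, -0.0, -0.0]
contact_force: [-0.8, 0.1, 0.8]
opening: 0.0235
grip_force: 30.0
```

Emit:
{"method": "apply_moves", "body": {
  "delta_pos": [
    [0, 0, 0],
    [0, 0, 0],
    [0, 0, 0],
    [0, 0, 0]
  ],
  "dr": [
    [0, 0, 0],
    [0, 0, 0],
    [0, 0, 0],
    [0, 0, 0]
  ],
  "jaw": [0.45, 0.45, 0.45, 0.45]
}}

```text
time: 6.93
tool_pos: [0.6358, -0.0939, 0.0393]
tool_rot: [3.141, -0.0, -0.0]
contact_force: [-0.2, 0.0, -0.1]
opening: 0.0407
grip_force: 0.0
```

Emit:
{"method": "apply_moves", "body": {
  "delta_pos": [
    [0, 0, 0.05],
    [0, 0, 0.12],
    [0, 0, 0.2],
    [0, 0, 0.28],
    [0, -0.1, 0.28],
    [0, -0.2, 0.28],
    [-0.01, -0.3, 0.28],
    [-0.02, -0.4, 0.28]
  ],
  "dr": [
    [0, 0, 0],
    [0, 0, 0],
    [0, 0, 0.1],
    [0, 0, 0.2],
    [0, 0, 0.4],
    [0, 0, 0.6],
    [0, 0, 0.8],
    [0, 0, 1]
  ],
  "jaw": [0.5, 0.5, 0.5, 0.5, 0.5, 0.5, 0.5, 0.5]
}}

```text
time: 7.6
tool_pos: [0.6276, -0.2553, 0.1516]
tool_rot: [3.141, -0.0, 0.506]
contact_force: [0.4, -0.3, 0.1]
opening: 0.0457
grip_force: 0.0
```

```bash
python3 - <<'E'
from h import *
im=eyes.read_camera("top")[:,:,::-1].copy(); cv2.imwrite("pics/top1.png",im); report(im); print(telemetry.observe()["tool_pos"])
cv2.imwrite("pics/c1.png",cv2.resize(im[110:270,120:410],None,fx=2.7,fy=2.7,interpolation=cv2.INTER_CUBIC))
E
```

```text
wood 0.02 (130, 203, 24, 24) c [450. 400.] s [75. 75.] a 1.4
wood 0.02 (267, 193, 60, 33) c [ 454. -110.] s [ 68. 203.] a 25.3
wood 0.02 (185, 187, 49, 48) c [466. 181.] s [152. 156.] a 0.9
wood 0.02 (350, 158, 44, 29) c [ 594. -345.] s [ 70. 130.] a 26.2
wood 0.02 (159, 144, 39, 36) c [623. 287.] s [124. 114.] a 74.4
wood 0.02 (291, 138, 9, 47) c [631. -96.] s [150.  26.] a 0.7
wood 0.02 (223, 127, 10, 56) c [649. 124.] s [180.  29.] a 1.0
dark 0.03 (128, 250, 24, 19) c [306. 399.] s [73. 57.] a 87.7
dark 0.03 (364, 242, 46, 28) c [ 332. -388.] s [ 85. 142.] a 1.0
dark 0.03 (154, 207, 19, 21) c [444. 325.] s [57. 64.] a 85.8
dark 0.03 (220, 191, 26, 46) c [455.  97.] s [ 71. 143.] a 81.6
dark 0.03 (367, 178, 22, 13) c [ 559. -359.] s [38. 67.] a 0.8
dark 0.03 (398, 166, 12, 26) c [ 580. -451.] s [36. 76.] a 75.4
dark 0.03 (186, 143, 39, 40) c [622. 195.] s [101. 149.] a 18.4
dark 0.03 (232, 128, 60, 58) c [641.  14.] s [189. 185.] a 88.5
dark 0.03 (287, 124, 36, 63) c [ 656. -132.] s [210.  97.] a 15.0
[ 0.6259279  -0.26392967  0.15115916]
```

View pics/c1.png

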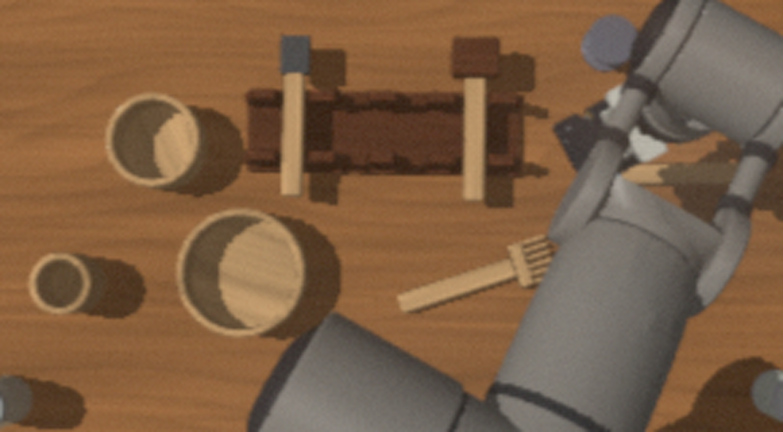

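The crop shows the mallet seated in the right-hand saddle with its head toward +x (crop (475,57)), and everything else is where it was. Next is the scraper: origin (0.590,-0.334), yaw 1.613.

Emit:
{"method": "apply_moves", "body": {
  "delta_pos": [
    [-0.02, -0.05, 0],
    [-0.05, -0.1, 0],
    [-0.08, -0.15, 0],
    [-0.094, -0.203, 0],
    [-0.094, -0.203, 0],
    [-0.094, -0.203, 0],
    [-0.094, -0.203, 0],
    [-0.094, -0.203, 0]
  ],
  "dr": [
    [0, 0, 0.15],
    [0, 0, 0.3],
    [0, 0, 0.5],
    [0, 0, 0.7],
    [0, 0, 0.9],
    [0, 0, 1],
    [0, 0, 1],
    [0, 0, 1]
  ],
  "jaw": [0.55, 0.55, 0.55, 0.55, 0.55, 0.55, 0.55, 0.55]
}}

```text
time: 8.32
tool_pos: [0.5901, -0.3349, 0.1511]
tool_rot: [3.142, -0.0, 0.998]
contact_force: [0.6, 0.4, -0.2]
opening: 0.0505
grip_force: 0.0
```

Emit:
{"method": "apply_moves", "body": {
  "delta_pos": [
    [0, 0, 0],
    [0, 0, 0],
    [0, 0, -0.03],
    [0, 0, -0.06],
    [0, 0, -0.1],
    [0, 0, -0.14],
    [0, 0, -0.18],
    [0, 0, -0.2]
  ],
  "dr": [
    [0, 0, 0.2],
    [0, 0, 0.4],
    [0, 0, 0.6],
    [0, 0, 0.8],
    [0, 0, 1],
    [0, 0, 1],
    [0, 0, 1],
    [0, 0, 1]
  ],
  "jaw": [0.55, 0.55, 0.55, 0.55, 0.55, 0.55, 0.55, 0.55]
}}

```text
time: 8.98
tool_pos: [0.5895, -0.334, 0.069]
tool_rot: [-3.139, -0.001, 1.499]
contact_force: [0.4, 0.8, 0.2]
opening: 0.0505
grip_force: 0.0
```

Emit:
{"method": "apply_moves", "body": {
  "delta_pos": [
    [0, 0, 0],
    [0, 0, 0],
    [0, 0, 0],
    [0, 0, 0]
  ],
  "dr": [
    [0, 0, 0.226],
    [0, 0, 0.226],
    [0, 0, 0.226],
    [0, 0, 0.226]
  ],
  "jaw": [0.55, 0.55, 0.55, 0.55]
}}

```text
time: 9.32
tool_pos: [0.5906, -0.3352, 0.0719]
tool_rot: [3.14, 0.001, 1.61]
contact_force: [0.4, -0.5, -0.6]
opening: 0.0503
grip_force: 0.0
```

```bash
python3 - <<'E'
from h import *
im=eyes.read_camera("scene")[:,:,::-1].copy(); cv2.imwrite("pics/s2.png",cv2.resize(im[110:250,130:330],None,fx=4,fy=4,interpolation=cv2.INTER_CUBIC))
s=telemetry.observe();print(s["tool_pos"],s["tool_rot"])
E
```

```text
[ 0.59053285 -0.33519322  0.07194137] [3.14041133e+00 8.52225828e-04 1.61027368e+00]
```

View pics/s2.png

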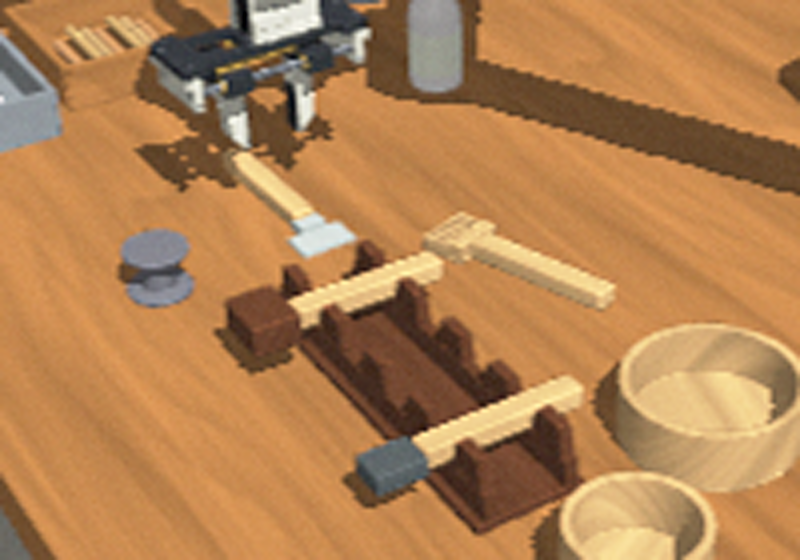

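The scene crop shows the mallet fully down in its saddle and the scraper unmoved, with the fingers above its handle midpoint at about (268,195).

Emit:
{"method": "apply_moves", "body": {
  "delta_pos": [
    [0, 0, -0.05],
    [0, 0, -0.09],
    [0, 0, -0.13],
    [0, 0, -0.155],
    [0, 0, -0.168],
    [0, 0, -0.168],
    [0, 0, -0.168],
    [0, 0, -0.168]
  ],
  "dr": [
    [0, 0, 0],
    [0, 0, 0],
    [0, 0, 0],
    [0, 0, 0],
    [0, 0, 0],
    [0, 0, 0],
    [0, 0, 0],
    [0, 0, 0]
  ],
  "jaw": [0.55, 0.55, 0.55, 0.55, 0.55, 0.55, 0.15, 0.15]
}}

```text
time: 10.03
tool_pos: [0.5908, -0.3355, 0.0051]
tool_rot: [3.14, 0.001, 1.612]
contact_force: [-0.5, -0.2, -0.5]
opening: 0.0415
grip_force: 0.0
```

Emit:
{"method": "apply_moves", "body": {
  "delta_pos": [
    [0, 0, 0],
    [0, 0, 0],
    [0, 0, 0],
    [0, 0, 0],
    [0, 0, 0],
    [0, 0, 0]
  ],
  "dr": [
    [0, 0, 0],
    [0, 0, 0],
    [0, 0, 0],
    [0, 0, 0],
    [0, 0, 0],
    [0, 0, 0]
  ],
  "jaw": [0.15, 0.15, 0.15, 0.15, 0.15, 0.15]
}}

```text
time: 10.53
tool_pos: [0.5906, -0.3353, 0.0047]
tool_rot: [3.14, 0.001, 1.613]
contact_force: [-0.5, 0.4, 4.4]
opening: 0.0236
grip_force: 30.0
```

Emit:
{"method": "apply_moves", "body": {
  "delta_pos": [
    [0, 0, 0.06],
    [0, 0, 0.14],
    [0, 0, 0.22],
    [0, 0, 0.3],
    [0, 0, 0.365],
    [0, 0, 0.365],
    [0, 0, 0.365],
    [0, 0, 0.365]
  ],
  "dr": [
    [0, 0, 0],
    [0, 0, 0],
    [0, 0, -0.1],
    [0, 0, -0.2],
    [0, 0, -0.3],
    [0, 0, -0.4],
    [0, 0, -0.5],
    [0, 0, -0.6]
  ],
  "jaw": [0.15, 0.15, 0.15, 0.15, 0.15, 0.15, 0.15, 0.15]
}}

```text
time: 11.2
tool_pos: [0.5898, -0.3349, 0.1499]
tool_rot: [-3.141, 0.0, 1.31]
contact_force: [0.2, -0.1, -3.0]
opening: 0.0239
grip_force: 29.9
```

Emit:
{"method": "apply_moves", "body": {
  "delta_pos": [
    [0.01, 0.08, 0],
    [0.03, 0.18, 0],
    [0.045, 0.28, 0],
    [0.06, 0.38, 0],
    [0.075, 0.48, 0],
    [0.09, 0.58, 0],
    [0.1, 0.68, 0],
    [0.114, 0.78, 0]
  ],
  "dr": [
    [0, 0, -0.1],
    [0, 0, -0.2],
    [0, 0, -0.35],
    [0, 0, -0.5],
    [0, 0, -0.65],
    [0, 0, -0.8],
    [0, 0, -0.9],
    [0, 0, -1]
  ],
  "jaw": [0.15, 0.15, 0.15, 0.15, 0.15, 0.15, 0.15, 0.15]
}}

```text
time: 11.87
tool_pos: [0.635, -0.0211, 0.1493]
tool_rot: [-3.14, 0.001, 0.81]
contact_force: [0.7, -0.7, -2.1]
opening: 0.0239
grip_force: 29.9
```

Emit:
{"method": "apply_moves", "body": {
  "delta_pos": [
    [0, 0, 0],
    [0, 0, 0],
    [0, 0, 0],
    [0, 0, 0],
    [0, 0, 0],
    [0, 0, 0],
    [0, 0, 0],
    [0, 0, 0]
  ],
  "dr": [
    [0, 0, -0.15],
    [0, 0, -0.3],
    [0, 0, -0.45],
    [0, 0, -0.6],
    [0, 0, -0.75],
    [0, 0, -0.9],
    [0, 0, -1],
    [0, 0, -1.0]
  ],
  "jaw": [0.15, 0.15, 0.15, 0.15, 0.15, 0.15, 0.15, 0.15]
}}

```text
time: 12.53
tool_pos: [0.6352, -0.023, 0.1492]
tool_rot: [-3.141, 0.002, 0.311]
contact_force: [0.5, -1.0, -0.6]
opening: 0.0234
grip_force: 30.0
```

Emit:
{"method": "apply_moves", "body": {
  "delta_pos": [
    [0, 0, 0],
    [0, 0, 0],
    [0, 0, 0],
    [0, 0, -0.04],
    [0, 0, -0.09],
    [0, 0, -0.14],
    [0, 0, -0.18],
    [0, 0, -0.2]
  ],
  "dr": [
    [0, 0, -0.2],
    [0, 0, -0.4],
    [0, 0, -0.626],
    [0, 0, -0.626],
    [0, 0, -0.626],
    [0, 0, -0.626],
    [0, 0, -0.626],
    [0, 0, -0.626]
  ],
  "jaw": [0.15, 0.15, 0.15, 0.15, 0.15, 0.15, 0.15, 0.15]
}}

```text
time: 13.2
tool_pos: [0.6341, -0.0229, 0.0671]
tool_rot: [-3.141, 0.005, 0.001]
contact_force: [-0.6, -0.4, -0.8]
opening: 0.0235
grip_force: 30.0
```

Emit:
{"method": "apply_moves", "body": {
  "delta_pos": [
    [0, 0, -0.012],
    [0, 0, -0.024],
    [0, 0, -0.036],
    [0, 0, -0.048],
    [0, 0, -0.058],
    [0, 0, -0.066],
    [0, 0, -0.072],
    [0, 0, -0.072]
  ],
  "dr": [
    [0, 0, 0],
    [0, 0, 0],
    [0, 0, 0],
    [0, 0, 0],
    [0, 0, 0],
    [0, 0, 0],
    [0, 0, 0],
    [0, 0, 0]
  ],
  "jaw": [0.15, 0.15, 0.15, 0.15, 0.15, 0.15, 0.15, 0.15]
}}

```text
time: 13.87
tool_pos: [0.6355, -0.023, 0.0407]
tool_rot: [-3.142, 0.001, -0.0]
contact_force: [-0.1, 0.5, -1.0]
opening: 0.0234
grip_force: 30.0
```

Emit:
{"method": "apply_moves", "body": {
  "delta_pos": [
    [0, 0, -0.003],
    [0, 0, -0.005],
    [0, 0, -0.005],
    [0, 0, -0.005],
    [0, 0, -0.005],
    [0, 0, -0.005],
    [0, 0, -0.005],
    [0, 0, -0.005]
  ],
  "dr": [
    [0, 0, 0],
    [0, 0, 0],
    [0, 0, 0],
    [0, 0, 0],
    [0, 0, 0],
    [0, 0, 0],
    [0, 0, 0],
    [0, 0, 0]
  ],
  "jaw": [0.15, 0.15, 0.15, 0.45, 0.45, 0.45, 0.45, 0.45]
}}

```text
time: 14.53
tool_pos: [0.6357, -0.0231, 0.0391]
tool_rot: [3.142, -0.0, -0.0]
contact_force: [0.0, 0.3, 0.2]
opening: 0.0412
grip_force: 0.0
```

Emit:
{"method": "apply_moves", "body": {
  "delta_pos": [
    [0, 0, 0.05],
    [0, 0, 0.12],
    [0, 0, 0.2],
    [0, 0, 0.28],
    [0, 0.15, 0.28],
    [0, 0.3, 0.28],
    [0, 0.45, 0.28],
    [0, 0.6, 0.28]
  ],
  "dr": [
    [0, 0, 0],
    [0, 0, 0],
    [0, 0, 0],
    [0, 0, 0],
    [0, 0, -0.2],
    [0, 0, -0.4],
    [0, 0, -0.5],
    [0, 0, -0.5]
  ],
  "jaw": [0.5, 0.5, 0.5, 0.5, 0.5, 0.5, 0.5, 0.5]
}}

```text
time: 15.2
tool_pos: [0.6356, 0.145, 0.1515]
tool_rot: [-3.141, -0.001, -0.254]
contact_force: [0.5, 1.0, 0.0]
opening: 0.0457
grip_force: 0.0
```

```bash
python3 - <<'E'
from h import *
im=eyes.read_camera("top")[:,:,::-1].copy(); cv2.imwrite("pics/top3.png",im); report(im); print(telemetry.observe()["tool_pos"])
cv2.imwrite("pics/c3.png",cv2.resize(im[110:270,120:410],None,fx=2.7,fy=2.7,interpolation=cv2.INTER_CUBIC))
E
```

```text
wood 0.02 (130, 203, 25, 24) c [450. 399.] s [75. 79.] a 0.9
wood 0.02 (223, 199, 12, 30) c [456. 117.] s [33. 94.] a 69.2
wood 0.02 (267, 197, 60, 29) c [ 460. -100.] s [ 54. 191.] a 20.9
wood 0.02 (226, 164, 7, 22) c [584. 118.] s [19. 68.] a 84.7
wood 0.02 (175, 152, 26, 34) c [601. 270.] s [ 77. 104.] a 62.5
wood 0.02 (159, 146, 7, 28) c [630. 338.] s [88. 20.] a 1.3
wood 0.02 (291, 138, 9, 47) c [631. -96.] s [150.  26.] a 0.7
wood 0.02 (266, 135, 13, 50) c [636. -26.] s [161.  38.] a 4.4
dark 0.03 (128, 250, 23, 19) c [302. 399.] s [66. 57.] a 76.4
dark 0.03 (153, 206, 15, 22) c [443. 332.] s [45. 66.] a 81.9
dark 0.03 (224, 190, 22, 46) c [458.  93.] s [ 63. 145.] a 85.3
dark 0.03 (186, 158, 30, 25) c [590. 204.] s [72. 99.] a 63.4
dark 0.03 (232, 128, 38, 58) c [643.  48.] s [185. 119.] a 1.0
dark 0.03 (277, 124, 112, 146) c [ 511. -224.] s [552. 218.] a 40.1
dark 0.03 (350, 121, 13, 16) c [ 731. -293.] s [32. 52.] a 65.9
steel 0.005 (267, 126, 15, 12) c [729. -27.] s [36. 46.] a 0.6
[0.63460865 0.15363053 0.15136346]
```

View pics/c3.png

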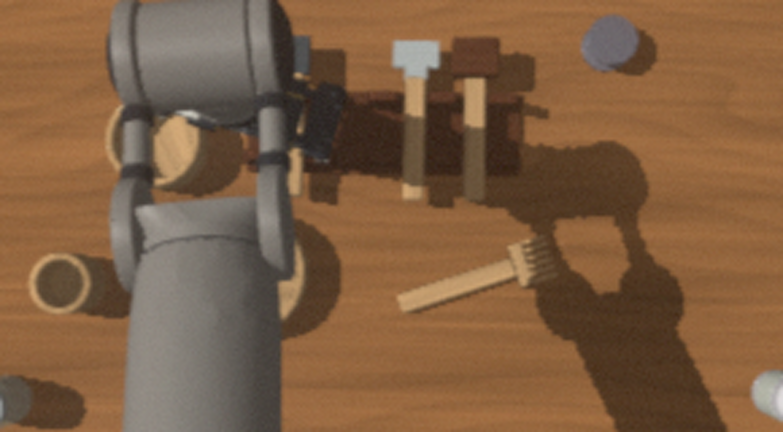

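The crop shows the scraper seated in the next saddle with its head toward +x (crop (415,55)). The comb is still at crop (400-555, 240-310). I'll refine the comb's axis from its handle pixels.

Emit:
{"method": "apply_moves", "body": {
  "delta_pos": [
    [0, 0, 0],
    [0, 0, 0],
    [0, 0, 0]
  ],
  "dr": [
    [0, 0, 0],
    [0, 0, 0],
    [0, 0, 0]
  ],
  "jaw": [0.55, 0.55, 0.55]
}}

```text
time: 15.5
tool_pos: [0.6358, 0.1426, 0.151]
tool_rot: [3.141, 0.0, -0.251]
contact_force: [0.3, 0.3, 0.0]
opening: 0.0504
grip_force: 0.0
```

```bash
python3 - <<'E'
from h import *
s=telemetry.observe();print(s["tool_pos"],s["tool_rot"])
im=cv2.imread("pics/top3.png")
m=cv2.inRange(cv2.cvtColor(im,cv2.COLOR_BGR2HSV),(14,70,90),(20,133,255)); m[:195]=0;m[228:]=0;m[:,:264]=0;m[:,330:]=0
v,u=np.nonzero(m); k=u<307
w=np.array([P(p,.02) for p in zip(u[k],v[k])])*1000
r=cv2.minAreaRect(w.astype(np.float32)); vx,vy,x,y=cv2.fitLine(w.astype(np.float32),cv2.DIST_L2,0,.01,.01).ravel(); print(r,np.degrees(np.arctan2(vy,vx)),x,y)
W=np.array([P(p,.02) for p in zip(u,v)])*1000; d=np.array([vx,vy]); d*=-np.sign(d[1]); t=(W-[x,y])@d; print(t.min(),t.max(), "origin",[x,y]+d*(t.min()+85-1.6),"from tip",[x,y]+d*(t.max()-105+1.6))
E
```

```text
[0.635756   0.14261291 0.15100011] [ 3.14094234e+00  1.40027391e-04 -2.50724457e-01]
((452.4498596191406, -72.67388916015625), (26.48154640197754, 135.71041870117188), 19.302757263183594) -70.72786 452.10754 -72.00786
-67.1146199572725 124.55747638487959 origin [457.48262037 -87.38063104] from tip [459.09068172 -91.97970271]
```

Emit:
{"method": "apply_moves", "body": {
  "delta_pos": [
    [-0.05, -0.07, 0],
    [-0.1, -0.14, 0],
    [-0.16, -0.21, 0],
    [-0.22, -0.28, 0],
    [-0.28, -0.36, 0],
    [-0.34, -0.44, 0],
    [-0.4, -0.52, 0],
    [-0.445, -0.58, 0]
  ],
  "dr": [
    [0, 0, -0.15],
    [0, 0, -0.3],
    [0, 0, -0.45],
    [0, 0, -0.6],
    [0, 0, -0.75],
    [0, 0, -0.9],
    [0, 0, -1],
    [0, 0, -1]
  ],
  "jaw": [0.55, 0.55, 0.55, 0.55, 0.55, 0.55, 0.55, 0.55]
}}

```text
time: 16.17
tool_pos: [0.4553, -0.0916, 0.1513]
tool_rot: [3.141, -0.0, -0.756]
contact_force: [0.7, -0.7, 0.1]
opening: 0.0505
grip_force: 0.0
```

Emit:
{"method": "apply_moves", "body": {
  "delta_pos": [
    [0, 0, 0],
    [0, 0, 0],
    [0, 0, 0],
    [0, 0, -0.04],
    [0, 0, -0.09],
    [0, 0, -0.14],
    [0, 0, -0.18],
    [0, 0, -0.2]
  ],
  "dr": [
    [0, 0, -0.15],
    [0, 0, -0.3],
    [0, 0, -0.45],
    [0, 0, -0.6],
    [0, 0, -0.75],
    [0, 0, -0.9],
    [0, 0, -0.968],
    [0, 0, -0.968]
  ],
  "jaw": [0.55, 0.55, 0.55, 0.55, 0.55, 0.55, 0.55, 0.55]
}}

```text
time: 16.83
tool_pos: [0.4564, -0.0895, 0.0696]
tool_rot: [3.139, 0.001, -1.238]
contact_force: [1.6, -0.2, -0.4]
opening: 0.0507
grip_force: 0.0
```

Emit:
{"method": "apply_moves", "body": {
  "delta_pos": [
    [0, 0, 0],
    [0, 0, 0]
  ],
  "dr": [
    [0, 0, 0],
    [0, 0, 0]
  ],
  "jaw": [0.55, 0.55]
}}

```text
time: 17.0
tool_pos: [0.4577, -0.0892, 0.0714]
tool_rot: [3.141, 0.0, -1.234]
contact_force: [0.0, -0.5, -0.3]
opening: 0.0501
grip_force: 0.0
```

Emit:
{"method": "apply_moves", "body": {
  "delta_pos": [
    [0, 0, -0.05],
    [0, 0, -0.09],
    [0, 0, -0.13],
    [0, 0, -0.155],
    [0, 0, -0.168],
    [0, 0, -0.168],
    [0, 0, -0.168],
    [0, 0, -0.168]
  ],
  "dr": [
    [0, 0, 0],
    [0, 0, 0],
    [0, 0, 0],
    [0, 0, 0],
    [0, 0, 0],
    [0, 0, 0],
    [0, 0, 0],
    [0, 0, 0]
  ],
  "jaw": [0.55, 0.55, 0.55, 0.55, 0.55, 0.55, 0.15, 0.15]
}}

```text
time: 17.67
tool_pos: [0.4585, -0.0887, 0.0049]
tool_rot: [-3.14, -0.001, -1.234]
contact_force: [0.3, -0.7, 0.1]
opening: 0.0414
grip_force: 0.0
```

Emit:
{"method": "apply_moves", "body": {
  "delta_pos": [
    [0, 0, 0],
    [0, 0, 0],
    [0, 0, 0],
    [0, 0, 0],
    [0, 0, 0],
    [0, 0, 0]
  ],
  "dr": [
    [0, 0, 0],
    [0, 0, 0],
    [0, 0, 0],
    [0, 0, 0],
    [0, 0, 0],
    [0, 0, 0]
  ],
  "jaw": [0.15, 0.15, 0.15, 0.15, 0.15, 0.15]
}}

```text
time: 18.17
tool_pos: [0.458, -0.0885, 0.0044]
tool_rot: [-3.141, -0.001, -1.234]
contact_force: [-1.1, 0.2, 6.1]
opening: 0.0236
grip_force: 30.0
```

Emit:
{"method": "apply_moves", "body": {
  "delta_pos": [
    [0, 0, 0.06],
    [0, 0, 0.14],
    [0, 0, 0.22],
    [0, 0, 0.3],
    [0, 0, 0.365],
    [0, 0, 0.365],
    [0, 0, 0.365],
    [0, 0, 0.365]
  ],
  "dr": [
    [0, 0, 0],
    [0, 0, 0],
    [0, 0, 0.1],
    [0, 0, 0.2],
    [0, 0, 0.35],
    [0, 0, 0.5],
    [0, 0, 0.65],
    [0, 0, 0.7]
  ],
  "jaw": [0.15, 0.15, 0.15, 0.15, 0.15, 0.15, 0.15, 0.15]
}}

```text
time: 18.83
tool_pos: [0.4577, -0.0883, 0.1503]
tool_rot: [-3.141, -0.001, -0.881]
contact_force: [-0.1, 0.0, -0.8]
opening: 0.0235
grip_force: 30.0
```

Emit:
{"method": "apply_moves", "body": {
  "delta_pos": [
    [0.05, 0.04, 0],
    [0.1, 0.08, 0],
    [0.16, 0.12, 0],
    [0.22, 0.17, 0],
    [0.28, 0.22, 0],
    [0.34, 0.27, 0],
    [0.4, 0.31, 0],
    [0.445, 0.34, 0]
  ],
  "dr": [
    [0, 0, 0.15],
    [0, 0, 0.3],
    [0, 0, 0.45],
    [0, 0, 0.6],
    [0, 0, 0.75],
    [0, 0, 0.9],
    [0, 0, 1],
    [0, 0, 1]
  ],
  "jaw": [0.15, 0.15, 0.15, 0.15, 0.15, 0.15, 0.15, 0.15]
}}

```text
time: 19.5
tool_pos: [0.6368, 0.0494, 0.1488]
tool_rot: [3.141, 0.001, -0.382]
contact_force: [-0.1, -0.2, -1.6]
opening: 0.0237
grip_force: 30.0
```

Emit:
{"method": "apply_moves", "body": {
  "delta_pos": [
    [0, 0, 0],
    [0, 0, 0],
    [0, 0, 0],
    [0, 0, 0],
    [0, 0, -0.05],
    [0, 0, -0.1],
    [0, 0, -0.15],
    [0, 0, -0.2]
  ],
  "dr": [
    [0, 0, 0.2],
    [0, 0, 0.4],
    [0, 0, 0.6],
    [0, 0, 0.768],
    [0, 0, 0.768],
    [0, 0, 0.768],
    [0, 0, 0.768],
    [0, 0, 0.768]
  ],
  "jaw": [0.15, 0.15, 0.15, 0.15, 0.15, 0.15, 0.15, 0.15]
}}

```text
time: 20.17
tool_pos: [0.6351, 0.0477, 0.0682]
tool_rot: [3.142, 0.002, -0.002]
contact_force: [-0.3, 0.3, -1.3]
opening: 0.0236
grip_force: 30.0
```

Emit:
{"method": "apply_moves", "body": {
  "delta_pos": [
    [0, 0, -0.012],
    [0, 0, -0.024],
    [0, 0, -0.036],
    [0, 0, -0.048],
    [0, 0, -0.058],
    [0, 0, -0.066],
    [0, 0, -0.072],
    [0, 0, -0.076]
  ],
  "dr": [
    [0, 0, 0],
    [0, 0, 0],
    [0, 0, 0],
    [0, 0, 0],
    [0, 0, 0],
    [0, 0, 0],
    [0, 0, 0],
    [0, 0, 0]
  ],
  "jaw": [0.15, 0.15, 0.15, 0.15, 0.15, 0.15, 0.15, 0.15]
}}

```text
time: 20.83
tool_pos: [0.6358, 0.0476, 0.0396]
tool_rot: [3.142, -0.0, -0.0]
contact_force: [-0.1, -0.1, -1.0]
opening: 0.0236
grip_force: 30.0
```

Emit:
{"method": "apply_moves", "body": {
  "delta_pos": [
    [0, 0, -0.002],
    [0, 0, -0.002],
    [0, 0, -0.002],
    [0, 0, -0.002],
    [0, 0, -0.002],
    [0, 0, -0.002]
  ],
  "dr": [
    [0, 0, 0],
    [0, 0, 0],
    [0, 0, 0],
    [0, 0, 0],
    [0, 0, 0],
    [0, 0, 0]
  ],
  "jaw": [0.15, 0.42, 0.42, 0.42, 0.42, 0.42]
}}

```text
time: 21.33
tool_pos: [0.6358, 0.0476, 0.0387]
tool_rot: [3.142, -0.0, -0.0]
contact_force: [-0.3, 0.9, -0.3]
opening: 0.0388
grip_force: 0.0
```

Emit:
{"method": "apply_moves", "body": {
  "delta_pos": [
    [0, 0, 0.05],
    [0, 0, 0.12],
    [0, 0, 0.2],
    [0, 0, 0.28],
    [0, -0.1, 0.34],
    [0, -0.2, 0.4],
    [0, -0.3, 0.4],
    [0, -0.4, 0.4]
  ],
  "dr": [
    [0, 0, 0],
    [0, 0, 0],
    [0, 0, 0],
    [0, 0, 0],
    [0, 0, 0],
    [0, 0, 0],
    [0, 0, 0],
    [0, 0, 0]
  ],
  "jaw": [0.5, 0.5, 0.5, 0.5, 0.5, 0.5, 0.5, 0.5]
}}

```text
time: 22.0
tool_pos: [0.6366, -0.1083, 0.2015]
tool_rot: [3.14, -0.005, 0.001]
contact_force: [1.4, -0.0, -0.2]
opening: 0.0459
grip_force: 0.0
```

```bash
cat >> h.py <<'E'
def tubs(im):
    for c in blobs(im,(14,70,90),(20,133,255)):
        b=cv2.boundingRect(c)
        if 20<b[2]<52 and abs(b[2]-b[3])<5:
            z=.055 if b[2]>44 else .06 if b[2]>30 else .065
            w=np.array([P(p[0],z) for p in c]).astype(np.float32); e=cv2.fitEllipse(w*1000); print("tub",b,np.round(e[0]),np.round(e[1]))
E
python3 - <<'E'
from h import *
im=eyes.read_camera("top")[:,:,::-1].copy(); cv2.imwrite("pics/top4.png",im); tubs(im); s=telemetry.observe(); print(s["tool_pos"])
a=cv2.resize(im[110:230,120:340],None,fx=2.7,fy=2.7,interpolation=cv2.INTER_CUBIC)
i2=eyes.read_camera("scene")[:,:,::-1].copy(); b=cv2.resize(i2[150:285,180:400],None,fx=2,fy=2); b=cv2.copyMakeBorder(b,0,0,0,a.shape[1]-b.shape[1],0); cv2.imwrite("pics/c4.png",np.vstack([a,b]))
E
```

```text
tub (130, 203, 24, 24) [451. 383.] [71. 75.]
tub (185, 187, 49, 48) [466. 175.] [149. 153.]
tub (159, 144, 38, 37) [618. 278.] [108. 120.]
[ 0.63576755 -0.11709669  0.2000587 ]
```

View pics/c4.png

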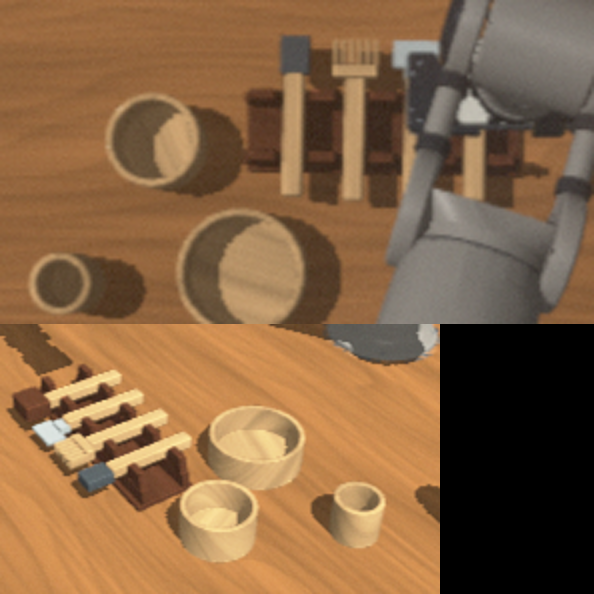

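All four tools lie in the saddles with heads the same way. The tubs are untouched: medium rim centre at crop (153,140), large at (242,271), small at (61,283). I'll refine the tub centres from their rim edges on the far side from the camera.

```bash
python3 - <<'E'
from h import *
im=cv2.imread("pics/top4.png")
for c in blobs(im,(14,70,90),(20,133,255)):
    b=cv2.boundingRect(c)
    if 20<b[2]<52 and abs(b[2]-b[3])<5:
        z,r=(.055,75) if b[2]>44 else (.06,55) if b[2]>30 else (.065,36)
        w=np.array([P(p[0],z) for p in c])*1000
        lo,hi=w.min(0),w.max(0); print("x from hi/lo",hi[0]+1-r,lo[0]-1+r,"y from hi/lo",hi[1]+1-r,lo[1]-1+r)
print(P((176.5,161.7),.06), P((120+242/2.7-.3,110+271.5/2.7-.3),.055),P((120+60.5/2.7-.3,110+283/2.7-.3),.065))
E
```

```text
x from hi/lo 451.7732825032306 449.6385963771007 y from hi/lo 386.6703624788671 383.9169713893905
x from hi/lo 466.63437227169914 466.31470167958736 y from hi/lo 177.24731132649003 173.14276997839175
x from hi/lo 620.9261711393469 615.0748492402206 y from hi/lo 282.05513333792436 272.0790538983962
[0.6187371  0.28017566] [0.46717055 0.17407912] [0.45070336 0.38350995]
```

Emit:
{"method": "apply_moves", "body": {
  "delta_pos": [
    [-0.01, 0.1, 0],
    [-0.02, 0.2, 0],
    [-0.03, 0.3, 0],
    [-0.03, 0.4, 0],
    [-0.04, 0.5, 0],
    [-0.04, 0.6, 0],
    [-0.04, 0.7, 0],
    [-0.04, 0.8, 0]
  ],
  "dr": [
    [0, 0, 0],
    [0, 0, 0],
    [0, 0, 0],
    [0, 0, 0],
    [0, 0, 0],
    [0, 0, 0],
    [0, 0, 0],
    [0, 0, 0]
  ],
  "jaw": [0.45, 0.45, 0.45, 0.45, 0.45, 0.45, 0.45, 0.45],
  "force": 40
}}

```text
time: 22.77
tool_pos: [0.6189, 0.2156, 0.1986]
tool_rot: [-3.142, 0.0, 0.0]
contact_force: [1.4, -0.4, 1.5]
opening: 0.0412
grip_force: 0.0
```

Emit:
{"method": "apply_moves", "body": {
  "delta_pos": [
    [0, 0.05, 0],
    [0, 0.05, -0.06],
    [0, 0.05, -0.14],
    [0, 0.05, -0.2],
    [0, 0.05, -0.24],
    [0, 0.05, -0.25],
    [0, 0.05, -0.25],
    [0, 0.05, -0.25]
  ],
  "dr": [
    [0, 0, 0],
    [0, 0, 0],
    [0, 0, 0],
    [0, 0, 0],
    [0, 0, 0],
    [0, 0, 0],
    [0, 0, 0],
    [0, 0, 0]
  ],
  "jaw": [0.45, 0.45, 0.45, 0.45, 0.45, 0.45, 0.45, 0.45]
}}

```text
time: 23.43
tool_pos: [0.6202, 0.2334, 0.0995]
tool_rot: [-3.141, -0.001, -0.0]
contact_force: [0.3, -0.2, 0.1]
opening: 0.0413
grip_force: 0.0
```

Emit:
{"method": "apply_moves", "body": {
  "delta_pos": [
    [0, -0.008, -0.03],
    [0, -0.008, -0.06],
    [0, -0.008, -0.09],
    [0, -0.008, -0.11],
    [0, -0.008, -0.12],
    [0, -0.008, -0.126],
    [0, -0.008, -0.126],
    [0, -0.008, -0.126]
  ],
  "dr": [
    [0, 0, 0],
    [0, 0, 0],
    [0, 0, 0],
    [0, 0, 0],
    [0, 0, 0],
    [0, 0, 0],
    [0, 0, 0],
    [0, 0, 0]
  ],
  "jaw": [0.45, 0.45, 0.45, 0.45, 0.45, 0.45, 0.45, 0.45]
}}

```text
time: 24.1
tool_pos: [0.62, 0.2299, 0.0485]
tool_rot: [-3.142, -0.001, -0.0]
contact_force: [-0.3, 0.4, 0.3]
opening: 0.0413
grip_force: 0.0
```

Emit:
{"method": "apply_moves", "body": {
  "delta_pos": [
    [0, 0, 0],
    [0, 0, 0],
    [0, 0, 0],
    [0, 0, 0],
    [0, 0, 0],
    [0, 0, 0],
    [0, 0, 0],
    [0, 0, 0]
  ],
  "dr": [
    [0, 0, 0],
    [0, 0, 0],
    [0, 0, 0],
    [0, 0, 0],
    [0, 0, 0],
    [0, 0, 0],
    [0, 0, 0],
    [0, 0, 0]
  ],
  "jaw": [0, 0, 0, 0, 0, 0, 0, 0]
}}

```text
time: 24.77
tool_pos: [0.6199, 0.23, 0.0485]
tool_rot: [-3.141, -0.0, -0.0]
contact_force: [-0.4, 0.5, 1.4]
opening: 0.0075
grip_force: 39.5
```

Emit:
{"method": "apply_moves", "body": {
  "delta_pos": [
    [0, 0, 0.02],
    [0, 0, 0.06],
    [0, 0, 0.1],
    [0, 0, 0.15],
    [0, 0, 0.2],
    [0, 0, 0.23],
    [0, 0, 0.25],
    [0, 0, 0.25]
  ],
  "dr": [
    [0, 0, 0],
    [0, 0, 0],
    [0, 0, 0],
    [0, 0, 0],
    [0, 0, 0],
    [0, 0, 0],
    [0, 0, 0],
    [0, 0, 0]
  ],
  "jaw": [0, 0, 0, 0, 0, 0, 0, 0]
}}

```text
time: 25.43
tool_pos: [0.6205, 0.2299, 0.1504]
tool_rot: [-3.141, -0.003, -0.0]
contact_force: [0.7, -0.0, -2.1]
opening: 0.0074
grip_force: 39.5
```

Emit:
{"method": "apply_moves", "body": {
  "delta_pos": [
    [-0.03, -0.02, 0],
    [-0.08, -0.055, 0],
    [-0.14, -0.095, 0],
    [-0.2, -0.138, 0],
    [-0.26, -0.18, 0],
    [-0.32, -0.22, 0],
    [-0.36, -0.248, 0],
    [-0.3835, -0.264, 0]
  ],
  "dr": [
    [0, 0, 0],
    [0, 0, 0],
    [0, 0, 0],
    [0, 0, 0],
    [0, 0, 0],
    [0, 0, 0],
    [0, 0, 0],
    [0, 0, 0]
  ],
  "jaw": [0, 0, 0, 0, 0, 0, 0, 0]
}}

```text
time: 26.1
tool_pos: [0.4634, 0.1231, 0.1473]
tool_rot: [3.141, 0.004, -0.001]
contact_force: [-0.2, 1.2, -0.4]
opening: 0.0079
grip_force: 39.5
```

Emit:
{"method": "apply_moves", "body": {
  "delta_pos": [
    [0, 0, -0.02],
    [0, 0, -0.04],
    [0, 0, -0.06],
    [0, 0, -0.06],
    [0, 0, -0.06]
  ],
  "dr": [
    [0, 0, 0],
    [0, 0, 0],
    [0, 0, 0],
    [0, 0, 0],
    [0, 0, 0]
  ],
  "jaw": [0, 0, 0, 0, 0]
}}

```text
time: 26.52
tool_pos: [0.4663, 0.1245, 0.1231]
tool_rot: [3.141, 0.002, 0.0]
contact_force: [0.4, -0.4, -0.6]
opening: 0.0077
grip_force: 39.5
```

```bash
python3 - <<'E'
from h import *
im=eyes.read_camera("scene")[:,:,::-1].copy(); cv2.imwrite("pics/s5.png",cv2.resize(im[150:290,230:400],None,fx=3.5,fy=3.5,interpolation=cv2.INTER_CUBIC))
s=telemetry.observe();print(s["tool_pos"],s["tool_rot"])
t=eyes.read_camera("top")[:,:,::-1].copy(); cv2.imwrite("pics/top5.png",t); tubs(t)
print(px((.4665,.1755,.095)),px((.4665,.1755,.055)))
E
```

```text
[0.46652765 0.12455385 0.12356797] [3.14142497e+00 1.14804896e-03 2.17430328e-04]
tub (131, 203, 23, 24) [451. 383.] [72. 75.]
[206.84245636 210.49323879] [208.87579962 210.46175295]
```

View pics/s5.png

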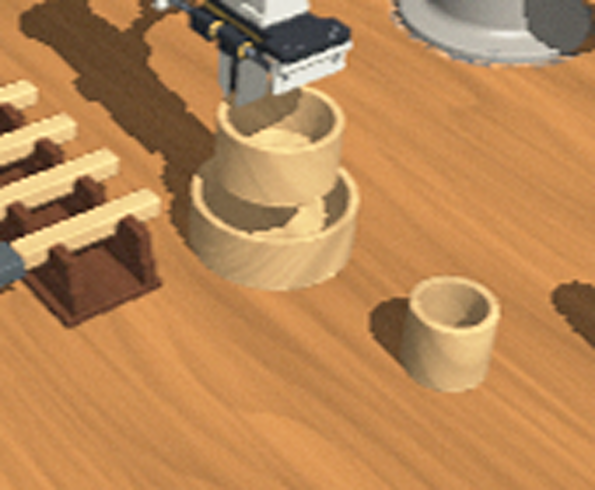

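The medium tub is held level over the large one (crop (280,150) above (273,225)), so I'm lowering it in.

Emit:
{"method": "apply_moves", "body": {
  "delta_pos": [
    [0, 0, -0.02],
    [0, 0, -0.045],
    [0, 0, -0.07],
    [0, 0, -0.095],
    [0, 0, -0.115],
    [0, 0, -0.135],
    [0, 0, -0.15],
    [0, 0, -0.157]
  ],
  "dr": [
    [0, 0, 0],
    [0, 0, 0],
    [0, 0, 0],
    [0, 0, 0],
    [0, 0, 0],
    [0, 0, 0],
    [0, 0, 0],
    [0, 0, 0]
  ],
  "jaw": [0, 0, 0, 0, 0, 0, 0, 0]
}}

```text
time: 27.28
tool_pos: [0.466, 0.1242, 0.0605]
tool_rot: [3.141, 0.001, -0.0]
contact_force: [0.6, -0.2, -0.8]
opening: 0.008
grip_force: 39.5
```

Emit:
{"method": "apply_moves", "body": {
  "delta_pos": [
    [0, 0, -0.003],
    [0, 0, -0.004],
    [0, 0, -0.004]
  ],
  "dr": [
    [0, 0, 0],
    [0, 0, 0],
    [0, 0, 0]
  ],
  "jaw": [0, 0, 0]
}}

```text
time: 27.53
tool_pos: [0.4665, 0.1243, 0.0601]
tool_rot: [3.142, -0.001, -0.0]
contact_force: [-0.2, -0.3, -2.5]
opening: 0.0076
grip_force: 39.5
```

Emit:
{"method": "apply_moves", "body": {
  "delta_pos": [
    [0, 0, 0],
    [0, 0, 0],
    [0, 0, 0],
    [0, 0, 0],
    [0, 0, 0.05],
    [0, 0, 0.12],
    [0, 0, 0.22],
    [0, 0, 0.3]
  ],
  "dr": [
    [0, 0, 0],
    [0, 0, 0],
    [0, 0, 0],
    [0, 0, 0],
    [0, 0, 0],
    [0, 0, 0],
    [0, 0, 0],
    [0, 0, 0]
  ],
  "jaw": [0.33, 0.33, 0.33, 0.33, 0.33, 0.33, 0.33, 0.33]
}}

```text
time: 28.2
tool_pos: [0.4663, 0.1243, 0.182]
tool_rot: [-3.142, -0.001, -0.0]
contact_force: [0.7, 0.2, 0.1]
opening: 0.0302
grip_force: 0.0
```

Emit:
{"method": "apply_moves", "body": {
  "delta_pos": [
    [0.05, -0.08, 0],
    [0.1, -0.16, 0],
    [0.1, -0.24, 0],
    [0.1, -0.32, 0],
    [0.1, -0.4, 0],
    [0.1, -0.48, 0],
    [0.1, -0.56, 0],
    [0.1, -0.56, 0]
  ],
  "dr": [
    [0, 0, 0],
    [0, 0, 0],
    [0, 0, 0],
    [0, 0, 0],
    [0, 0, 0],
    [0, 0, 0],
    [0, 0, 0],
    [0, 0, 0]
  ],
  "jaw": [1, 1, 1, 1, 1, 1, 1, 1]
}}

```text
time: 28.87
tool_pos: [0.5065, -0.1048, 0.18]
tool_rot: [3.139, -0.001, -0.005]
contact_force: [0.3, -0.7, 0.3]
opening: 0.0792
grip_force: 0.0
```

```bash
python3 - <<'E'
from h import *
im=eyes.read_camera("top")[:,:,::-1].copy(); cv2.imwrite("pics/top6.png",im); tubs(im); s=telemetry.observe(); print(s["tool_pos"],s["tool_rot"])
cv2.imwrite("pics/c6.png",cv2.resize(im[120:245,120:325],None,fx=3.8,fy=3.8,interpolation=cv2.INTER_CUBIC))
E
```

```text
tub (130, 203, 24, 24) [451. 384.] [72. 74.]
tub (185, 187, 49, 48) [466. 175.] [149. 152.]
[ 0.50626206 -0.10227508  0.17986899] [ 3.14108243e+00 -2.98826068e-04 -4.45003318e-03]
```

View pics/c6.png

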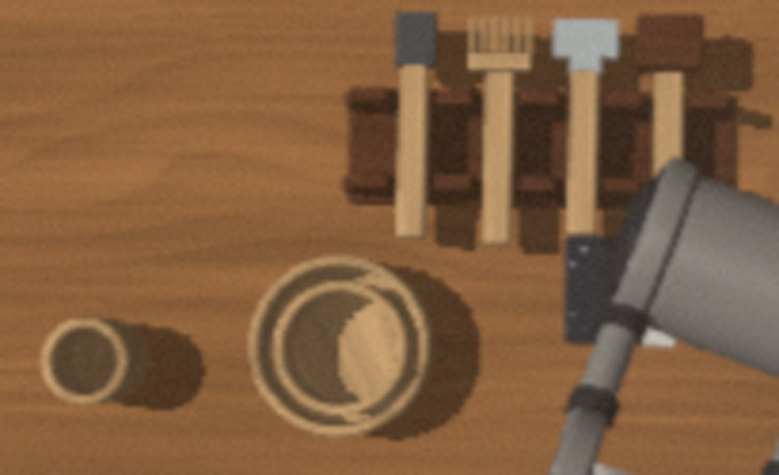

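The medium tub stands in the large one, rim centre at crop (341,348), nearly concentric. The small tub is unmoved at (84,361). Next, the small tub.

Emit:
{"method": "apply_moves", "body": {
  "delta_pos": [
    [-0.01, 0.08, 0],
    [-0.02, 0.16, 0],
    [-0.03, 0.24, 0],
    [-0.04, 0.32, 0],
    [-0.05, 0.4, 0],
    [-0.06, 0.48, 0],
    [-0.07, 0.56, 0],
    [-0.07, 0.6, 0]
  ],
  "dr": [
    [0, 0, 0],
    [0, 0, 0],
    [0, 0, 0],
    [0, 0, 0],
    [0, 0, 0],
    [0, 0, 0],
    [0, 0, 0],
    [0, 0, 0]
  ],
  "jaw": [1, 1, 1, 1, 1, 1, 1, 1]
}}

```text
time: 29.58
tool_pos: [0.4766, 0.1444, 0.1801]
tool_rot: [-3.14, 0.0, 0.003]
contact_force: [-0.1, -0.5, -0.3]
opening: 0.0916
grip_force: 0.0
```

Emit:
{"method": "apply_moves", "body": {
  "delta_pos": [
    [-0.01, 0.08, 0],
    [-0.02, 0.18, 0],
    [-0.04, 0.28, 0],
    [-0.05, 0.38, 0],
    [-0.06, 0.48, 0],
    [-0.069, 0.57, 0],
    [-0.069, 0.61, 0],
    [-0.069, 0.61, 0]
  ],
  "dr": [
    [0, 0, 0],
    [0, 0, 0],
    [0, 0, 0],
    [0, 0, 0],
    [0, 0, 0],
    [0, 0, 0],
    [0, 0, 0],
    [0, 0, 0]
  ],
  "jaw": [1, 1, 1, 1, 1, 1, 1, 1]
}}

```text
time: 30.25
tool_pos: [0.4486, 0.3887, 0.1796]
tool_rot: [-3.14, 0.0, 0.005]
contact_force: [0.1, -0.2, 0.2]
opening: 0.0921
grip_force: 0.0
```

Emit:
{"method": "apply_moves", "body": {
  "delta_pos": [
    [0, 0, -0.05],
    [0, 0, -0.1],
    [0, 0, -0.15],
    [0, 0, -0.2],
    [0, 0, -0.22],
    [0, 0, -0.22],
    [0, 0, -0.22]
  ],
  "dr": [
    [0, 0, 0],
    [0, 0, 0],
    [0, 0, 0],
    [0, 0, 0],
    [0, 0, 0],
    [0, 0, 0],
    [0, 0, 0]
  ],
  "jaw": [1, 1, 1, 1, 1, 1, 1]
}}

```text
time: 30.83
tool_pos: [0.4506, 0.3842, 0.0923]
tool_rot: [3.141, 0.0, -0.0]
contact_force: [0.0, 0.2, 0.6]
opening: 0.0919
grip_force: 0.0
```

```bash
python3 - <<'E'
from h import *
im=eyes.read_camera("scene")[:,:,::-1].copy(); cv2.imwrite("pics/s7.png",cv2.resize(im[180:290,270:430],None,fx=3.5,fy=3.5,interpolation=cv2.INTER_CUBIC))
s=telemetry.observe();print(s["tool_pos"],s["tool_rot"],s["opening"])
print(P((209.4,211.2),.07))
E
```

```text
[0.45115419 0.38450056 0.09303392] [-3.14081076e+00 -1.32205872e-03 -2.80058417e-04] 0.09209588187803142
[0.4643009  0.17149164]
```

View pics/s7.png

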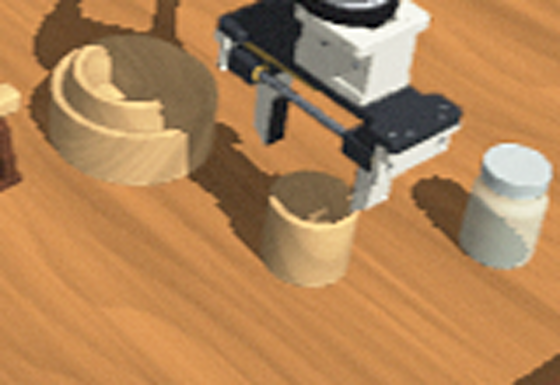

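The fingers straddle the small tub (crop (310,225)) and stay clear of the jar.

Emit:
{"method": "apply_moves", "body": {
  "delta_pos": [
    [0, 0, -0.03],
    [0, 0, -0.06],
    [0, 0, -0.085],
    [0, 0, -0.1],
    [0, 0, -0.1],
    [0, 0, -0.1],
    [0, 0, -0.1],
    [0, 0, -0.1]
  ],
  "dr": [
    [0, 0, 0],
    [0, 0, 0],
    [0, 0, 0],
    [0, 0, 0],
    [0, 0, 0],
    [0, 0, 0],
    [0, 0, 0],
    [0, 0, 0]
  ],
  "jaw": [1, 1, 1, 1, 1, 0.7, 0.7, 0.7],
  "force": 25
}}

```text
time: 31.55
tool_pos: [0.4511, 0.3845, 0.0526]
tool_rot: [-3.141, -0.001, -0.0]
contact_force: [-0.3, 0.3, -0.1]
opening: 0.0764
grip_force: 0.0
```

Emit:
{"method": "apply_moves", "body": {
  "delta_pos": [
    [0, 0, 0],
    [0, 0, 0],
    [0, 0, 0],
    [0, 0, 0],
    [0, 0, 0],
    [0, 0, 0]
  ],
  "dr": [
    [0, 0, 0],
    [0, 0, 0],
    [0, 0, 0],
    [0, 0, 0],
    [0, 0, 0],
    [0, 0, 0]
  ],
  "jaw": [0.7, 0.7, 0.7, 0.7, 0.7, 0.7]
}}

```text
time: 32.05
tool_pos: [0.4511, 0.3845, 0.0525]
tool_rot: [-3.141, -0.001, -0.0]
contact_force: [-0.3, -0.2, 5.7]
opening: 0.0714
grip_force: 25.0
```

Emit:
{"method": "apply_moves", "body": {
  "delta_pos": [
    [0, 0, 0.02],
    [0, 0, 0.06],
    [0, 0, 0.1],
    [0, 0, 0.15],
    [0, 0, 0.2],
    [0, 0, 0.23],
    [0, 0, 0.25],
    [0, 0, 0.25]
  ],
  "dr": [
    [0, 0, 0],
    [0, 0, 0],
    [0, 0, 0],
    [0, 0, 0],
    [0, 0, 0],
    [0, 0, 0],
    [0, 0, 0],
    [0, 0, 0]
  ],
  "jaw": [0.7, 0.7, 0.7, 0.7, 0.7, 0.7, 0.7, 0.7]
}}

```text
time: 32.72
tool_pos: [0.4512, 0.3846, 0.1536]
tool_rot: [-3.14, -0.002, -0.0]
contact_force: [0.6, 0.8, -1.0]
opening: 0.0712
grip_force: 25.0
```

Emit:
{"method": "apply_moves", "body": {
  "delta_pos": [
    [0.003, -0.04, 0],
    [0.008, -0.12, 0],
    [0.014, -0.2, 0],
    [0.02, -0.28, 0],
    [0.025, -0.36, 0],
    [0.03, -0.44, 0],
    [0.034, -0.5, 0],
    [0.034, -0.5325, 0]
  ],
  "dr": [
    [0, 0, 0],
    [0, 0, 0],
    [0, 0, 0],
    [0, 0, 0],
    [0, 0, 0],
    [0, 0, 0],
    [0, 0, 0],
    [0, 0, 0]
  ],
  "jaw": [0.7, 0.7, 0.7, 0.7, 0.7, 0.7, 0.7, 0.7]
}}

```text
time: 33.38
tool_pos: [0.4637, 0.1685, 0.1508]
tool_rot: [3.14, 0.002, -0.002]
contact_force: [0.8, 0.5, -0.0]
opening: 0.0715
grip_force: 25.0
```

Emit:
{"method": "apply_moves", "body": {
  "delta_pos": [
    [0, 0, 0],
    [0, 0, 0],
    [0, 0, -0.01],
    [0, 0, -0.02],
    [0, 0, -0.02],
    [0, 0, -0.02]
  ],
  "dr": [
    [0, 0, 0],
    [0, 0, 0],
    [0, 0, 0],
    [0, 0, 0],
    [0, 0, 0],
    [0, 0, 0]
  ],
  "jaw": [0.7, 0.7, 0.7, 0.7, 0.7, 0.7]
}}

```text
time: 33.88
tool_pos: [0.4638, 0.1719, 0.1432]
tool_rot: [3.141, 0.001, 0.001]
contact_force: [-0.6, 0.3, -0.5]
opening: 0.0715
grip_force: 25.0
```

```bash
python3 - <<'E'
from h import *
im=eyes.read_camera("scene")[:,:,::-1].copy(); cv2.imwrite("pics/s8.png",cv2.resize(im[140:260,230:390],None,fx=3.5,fy=3.5,interpolation=cv2.INTER_CUBIC))
s=telemetry.observe();print(s["tool_pos"],s["tool_rot"],s["opening"])
E
```

```text
[0.46407895 0.17185152 0.14351862] [3.14144914e+00 6.58509381e-04 8.87707299e-04] 0.07138948407385816
```

View pics/s8.png

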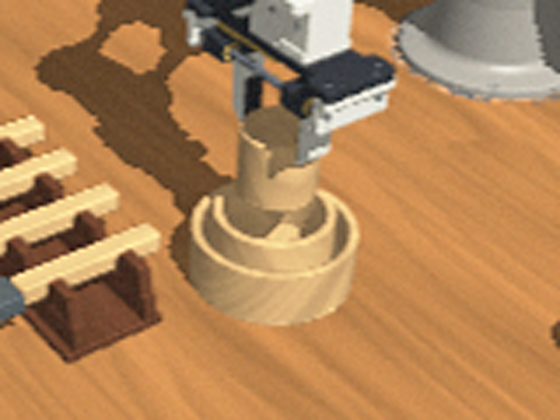

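The small tub hangs upright and centred over the medium tub (crop (278,165)), so I'm lowering it.

Emit:
{"method": "apply_moves", "body": {
  "delta_pos": [
    [0, 0, -0.02],
    [0, 0, -0.045],
    [0, 0, -0.07],
    [0, 0, -0.095],
    [0, 0, -0.12],
    [0, 0, -0.145],
    [0, 0, -0.162],
    [0, 0, -0.172]
  ],
  "dr": [
    [0, 0, 0],
    [0, 0, 0],
    [0, 0, 0],
    [0, 0, 0],
    [0, 0, 0],
    [0, 0, 0],
    [0, 0, 0],
    [0, 0, 0]
  ],
  "jaw": [0.7, 0.7, 0.7, 0.7, 0.7, 0.7, 0.7, 0.7]
}}

```text
time: 34.6
tool_pos: [0.4638, 0.1712, 0.0739]
tool_rot: [3.141, 0.001, -0.0]
contact_force: [0.0, -0.5, -1.2]
opening: 0.071
grip_force: 25.0
```

Emit:
{"method": "apply_moves", "body": {
  "delta_pos": [
    [0, 0, -0.002],
    [0, 0, -0.002],
    [0, 0, -0.002]
  ],
  "dr": [
    [0, 0, 0],
    [0, 0, 0],
    [0, 0, 0]
  ],
  "jaw": [0.7, 0.7, 0.7]
}}

```text
time: 34.85
tool_pos: [0.4646, 0.1714, 0.0746]
tool_rot: [-3.142, -0.001, -0.0]
contact_force: [0.7, 0.2, -0.5]
opening: 0.0714
grip_force: 25.0
```

Open, rise, withdraw to the right, and check.

Emit:
{"method": "apply_moves", "body": {
  "delta_pos": [
    [0, 0, -0.002],
    [0, 0, -0.002],
    [0, 0, -0.002],
    [0, 0, -0.002],
    [0, 0, -0.002],
    [0, 0, 0.05],
    [0, 0, 0.12],
    [0, 0, 0.22]
  ],
  "dr": [
    [0, 0, 0],
    [0, 0, 0],
    [0, 0, 0],
    [0, 0, 0],
    [0, 0, 0],
    [0, 0, 0],
    [0, 0, 0],
    [0, 0, 0]
  ],
  "jaw": [0.95, 0.95, 0.95, 0.95, 0.95, 0.95, 0.95, 0.95]
}}

```text
time: 35.52
tool_pos: [0.4625, 0.1708, 0.1611]
tool_rot: [3.14, 0.006, -0.0]
contact_force: [1.1, 0.5, -0.0]
opening: 0.0873
grip_force: 0.0
```

Emit:
{"method": "apply_moves", "body": {
  "delta_pos": [
    [0, 0, 0.08],
    [0, -0.1, 0.08],
    [0, -0.2, 0.08],
    [0, -0.3, 0.08],
    [0, -0.4, 0.08],
    [0, -0.5, 0.08],
    [0, -0.6, 0.08],
    [0, -0.7, 0.08]
  ],
  "dr": [
    [0, 0, 0],
    [0, 0, 0],
    [0, 0, 0],
    [0, 0, 0],
    [0, 0, 0],
    [0, 0, 0],
    [0, 0, 0],
    [0, 0, 0]
  ],
  "jaw": [0.95, 0.95, 0.95, 0.95, 0.95, 0.95, 0.95, 0.95]
}}

```text
time: 36.18
tool_pos: [0.4639, -0.1107, 0.1945]
tool_rot: [3.141, -0.001, -0.0]
contact_force: [1.0, 0.0, 0.6]
opening: 0.0873
grip_force: 0.0
```

Emit:
{"method": "apply_moves", "body": {
  "delta_pos": [
    [0, -0.1, 0],
    [0, -0.2, 0],
    [0, -0.3, 0],
    [0, -0.4, 0],
    [0, -0.4, 0],
    [0, -0.4, 0],
    [0, -0.4, 0],
    [0, -0.4, 0]
  ],
  "dr": [
    [0, 0, 0],
    [0, 0, 0],
    [0, 0, 0],
    [0, 0, 0],
    [0, 0, 0],
    [0, 0, 0],
    [0, 0, 0],
    [0, 0, 0]
  ],
  "jaw": [0.95, 0.95, 0.95, 0.95, 0.95, 0.95, 0.95, 0.95]
}}

```text
time: 36.85
tool_pos: [0.4643, -0.2674, 0.1942]
tool_rot: [-3.141, 0.0, 0.001]
contact_force: [0.1, 0.5, 0.1]
opening: 0.0872
grip_force: 0.0
```

```bash
python3 - <<'E'
from h import *
t=eyes.read_camera("top")[:,:,::-1].copy(); im=eyes.read_camera("scene")[:,:,::-1].copy()
a=cv2.resize(t[115:245,170:330],None,fx=2.5,fy=2.5,interpolation=cv2.INTER_CUBIC); b=cv2.resize(im[150:280,190:350],None,fx=2.5,fy=2.5,interpolation=cv2.INTER_CUBIC)
cv2.imwrite("pics/end.png",np.hstack([a,b]))
for c in blobs(t,(14,70,90),(20,133,255)):
    r,w=rect(c,.055); print(np.round(r[0]),np.round(r[1]),round(r[2],1))
print(telemetry.observe()["tool_pos"])
E
```

```text
[467. 175.] [148. 152.] 0.9
[622. -88.] [ 27. 143.] 89.2
[624. -26.] [142.  28.] 0.6
[629. 118.] [143.  25.] 1.0
[645.  46.] [187.  57.] 0.9
[ 0.46454546 -0.26731557  0.19447201]
```

View pics/end.png

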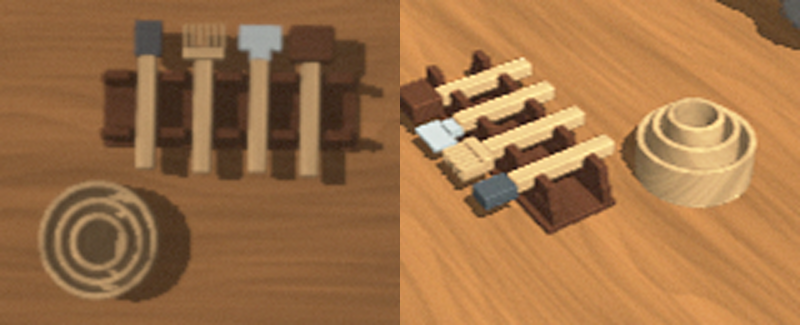

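The final view shows the tubs nested concentrically (left half, (98,239)) and all the tools in the rest with heads the same way. The mallet reads a few mm sideways of before, so I'm checking it.

```bash
python3 - <<'E'
from h import *
for n in ("top1","top3","now"):
    t=cv2.imread(f"pics/{n}.png") if n!="now" else eyes.read_camera("top")[:,:,::-1].copy()
    m=cv2.inRange(cv2.cvtColor(t,cv2.COLOR_BGR2HSV),(13,60,70),(22,140,255))
    for v in (141,150,160,170,178):
        u=[np.nonzero(m[v,a:b])[0]+a for a,b in((222,236),(246,258),(265,283),(286,304))]
        print(n,v,[(x.min(),x.max()) if len(x) else None for x in u])
im=eyes.read_camera("scene")[:,:,::-1]
cv2.imwrite("pics/z.png",cv2.resize(im[160:250,185:285],None,fx=6,fy=6,interpolation=cv2.INTER_CUBIC))
E
```

```text
top1 141 [(np.int64(224), np.int64(233)), None, None, (np.int64(291), np.int64(299))]
top1 150 [(np.int64(224), np.int64(232)), None, None, (np.int64(291), np.int64(300))]
top1 160 [(np.int64(224), np.int64(232)), None, None, (np.int64(291), np.int64(300))]
top1 170 [(np.int64(223), np.int64(232)), None, None, (np.int64(291), np.int64(299))]
top1 178 [(np.int64(224), np.int64(235)), None, None, (np.int64(291), np.int64(303))]
top3 141 [(np.int64(234), np.int64(235)), (np.int64(247), np.int64(247)), (np.int64(270), np.int64(280)), (np.int64(291), np.int64(303))]
top3 150 [None, None, (np.int64(269), np.int64(277)), (np.int64(291), np.int64(299))]
top3 160 [None, None, (np.int64(269), np.int64(277)), (np.int64(292), np.int64(299))]
top3 170 [(np.int64(227), np.int64(232)), None, (np.int64(269), np.int64(276)), (np.int64(292), np.int64(299))]
top3 178 [(np.int64(226), np.int64(235)), None, (np.int64(268), np.int64(280)), (np.int64(286), np.int64(301))]
now 141 [(np.int64(225), np.int64(232)), (np.int64(247), np.int64(255)), (np.int64(266), np.int64(278)), (np.int64(288), np.int64(300))]
now 150 [(np.int64(224), np.int64(233)), (np.int64(246), np.int64(255)), (np.int64(269), np.int64(277)), (np.int64(289), np.int64(298))]
now 160 [(np.int64(223), np.int64(232)), (np.int64(247), np.int64(255)), (np.int64(269), np.int64(277)), (np.int64(289), np.int64(297))]
now 170 [(np.int64(223), np.int64(232)), (np.int64(246), np.int64(255)), (np.int64(268), np.int64(277)), (np.int64(289), np.int64(297))]
now 178 [(np.int64(224), np.int64(232)), (np.int64(246), np.int64(255)), (np.int64(265), np.int64(282)), (np.int64(287), np.int64(301))]
```

View pics/z.png

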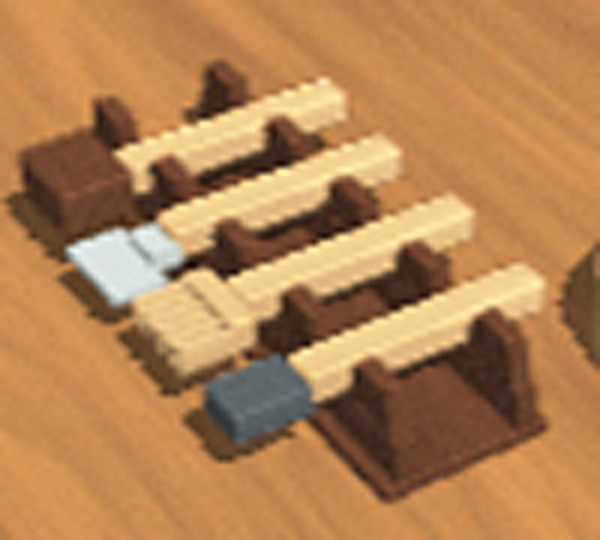

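The mallet was nudged about 6 mm toward its neighbour inside its notch, which is probably the announced knock, and may be riding on the notch flank. I'll re-grip it and reseat it centred.

Emit:
{"method": "apply_moves", "body": {
  "delta_pos": [
    [0.05, 0.05, 0],
    [0.1, 0.11, 0],
    [0.16, 0.17, 0],
    [0.22, 0.23, 0],
    [0.28, 0.29, 0],
    [0.34, 0.35, 0],
    [0.4, 0.4, 0],
    [0.429, 0.439, 0]
  ],
  "dr": [
    [0, 0, 0],
    [0, 0, 0],
    [0, 0, 0],
    [0, 0, 0],
    [0, 0, 0],
    [0, 0, 0],
    [0, 0, 0],
    [0, 0, 0]
  ],
  "jaw": [0.45, 0.45, 0.45, 0.45, 0.45, 0.45, 0.45, 0.45],
  "force": 15
}}

```text
time: 37.72
tool_pos: [0.638, -0.0901, 0.1941]
tool_rot: [-3.141, -0.001, 0.002]
contact_force: [-0.0, 0.4, 0.1]
opening: 0.0423
grip_force: 0.0
```

Emit:
{"method": "apply_moves", "body": {
  "delta_pos": [
    [0, 0, 0],
    [0, 0, -0.04],
    [0, 0, -0.1],
    [0, 0, -0.16],
    [0, 0, -0.22],
    [0, 0, -0.25],
    [0, 0, -0.27],
    [0, 0, -0.27]
  ],
  "dr": [
    [0, 0, 0],
    [0, 0, 0],
    [0, 0, 0],
    [0, 0, 0],
    [0, 0, 0],
    [0, 0, 0],
    [0, 0, 0],
    [0, 0, 0]
  ],
  "jaw": [0.45, 0.45, 0.45, 0.45, 0.45, 0.45, 0.45, 0.45]
}}

```text
time: 38.38
tool_pos: [0.635, -0.0931, 0.085]
tool_rot: [-3.141, 0.003, -0.0]
contact_force: [0.1, -0.1, -0.5]
opening: 0.0419
grip_force: 0.0
```

Emit:
{"method": "apply_moves", "body": {
  "delta_pos": [
    [0, 0, -0.02],
    [0, 0, -0.05],
    [0, 0, -0.08],
    [0, 0, -0.1],
    [0, 0, -0.112],
    [0, 0, -0.112],
    [0, 0, -0.112],
    [0, 0, -0.112]
  ],
  "dr": [
    [0, 0, 0],
    [0, 0, 0],
    [0, 0, 0],
    [0, 0, 0],
    [0, 0, 0],
    [0, 0, 0],
    [0, 0, 0],
    [0, 0, 0]
  ],
  "jaw": [0.45, 0.45, 0.45, 0.45, 0.45, 0.45, 0.45, 0.45]
}}

```text
time: 39.05
tool_pos: [0.6363, -0.0932, 0.0419]
tool_rot: [3.141, -0.001, -0.0]
contact_force: [0.1, -0.5, 0.3]
opening: 0.041
grip_force: 0.0
```

Emit:
{"method": "apply_moves", "body": {
  "delta_pos": [
    [0, 0, 0],
    [0, 0, 0],
    [0, 0, 0],
    [0, 0, 0],
    [0, 0, 0],
    [0, 0, 0]
  ],
  "dr": [
    [0, 0, 0],
    [0, 0, 0],
    [0, 0, 0],
    [0, 0, 0],
    [0, 0, 0],
    [0, 0, 0]
  ],
  "jaw": [0.15, 0.15, 0.15, 0.15, 0.15, 0.15]
}}

```text
time: 39.55
tool_pos: [0.6362, -0.093, 0.0419]
tool_rot: [3.142, -0.001, -0.0]
contact_force: [-0.7, 1.8, 2.6]
opening: 0.0238
grip_force: 15.0
```

Emit:
{"method": "apply_moves", "body": {
  "delta_pos": [
    [0, 0, -0.004],
    [0, 0, -0.008],
    [0, 0, -0.011],
    [0, 0, -0.014],
    [0, 0, -0.014]
  ],
  "dr": [
    [0, 0, 0],
    [0, 0, 0],
    [0, 0, 0],
    [0, 0, 0],
    [0, 0, 0]
  ],
  "jaw": [0.15, 0.15, 0.15, 0.15, 0.15]
}}

```text
time: 39.97
tool_pos: [0.6374, -0.093, 0.0391]
tool_rot: [3.141, -0.004, 0.0]
contact_force: [-3.0, 2.8, 18.1]
opening: 0.0238
grip_force: 15.0
```

It is firmly seated on the floor. Release and withdraw.

Emit:
{"method": "apply_moves", "body": {
  "delta_pos": [
    [0, 0, 0.004],
    [0, 0, 0.004],
    [0, 0, 0.004],
    [0, 0, 0.004],
    [0, 0, 0.004],
    [0, 0, 0.06],
    [0, 0, 0.14],
    [0, 0, 0.24]
  ],
  "dr": [
    [0, 0, 0],
    [0, 0, 0],
    [0, 0, 0],
    [0, 0, 0],
    [0, 0, 0],
    [0, 0, 0],
    [0, 0, 0],
    [0, 0, 0]
  ],
  "jaw": [0.15, 0.45, 0.45, 0.45, 0.45, 0.45, 0.45, 0.45]
}}

```text
time: 40.63
tool_pos: [0.6341, -0.0928, 0.1298]
tool_rot: [-3.14, 0.007, -0.0]
contact_force: [1.3, -0.9, 0.7]
opening: 0.0413
grip_force: 0.0
```

Emit:
{"method": "apply_moves", "body": {
  "delta_pos": [
    [0, 0, 0.1],
    [-0.05, -0.08, 0.15],
    [-0.1, -0.16, 0.15],
    [-0.16, -0.24, 0.15],
    [-0.22, -0.32, 0.15],
    [-0.28, -0.4, 0.15],
    [-0.34, -0.48, 0.15],
    [-0.4, -0.5, 0.15]
  ],
  "dr": [
    [0, 0, 0],
    [0, 0, 0],
    [0, 0, 0],
    [0, 0, 0],
    [0, 0, 0],
    [0, 0, 0],
    [0, 0, 0],
    [0, 0, 0]
  ],
  "jaw": [0.45, 0.45, 0.45, 0.45, 0.45, 0.45, 0.45, 0.45]
}}

```text
time: 41.3
tool_pos: [0.4742, -0.2973, 0.1914]
tool_rot: [3.14, 0.0, -0.003]
contact_force: [1.1, 0.2, 0.1]
opening: 0.0414
grip_force: 0.0
```

Emit:
{"method": "apply_moves", "body": {
  "delta_pos": [
    [0, 0, 0],
    [0, 0, 0],
    [0, 0, 0],
    [0, 0, 0],
    [0, 0, 0],
    [0, 0, 0]
  ],
  "dr": [
    [0, 0, 0],
    [0, 0, 0],
    [0, 0, 0],
    [0, 0, 0],
    [0, 0, 0],
    [0, 0, 0]
  ],
  "jaw": [0.45, 0.45, 0.45, 0.45, 0.45, 0.45]
}}

```text
time: 41.8
tool_pos: [0.4767, -0.2924, 0.1917]
tool_rot: [-3.142, 0.0, 0.001]
contact_force: [-0.4, -0.8, -0.3]
opening: 0.0416
grip_force: 0.0
```

```bash
python3 - <<'E'
from h import *
t=eyes.read_camera("top")[:,:,::-1].copy()
for c in blobs(t,(14,70,90),(20,133,255)):
    r,w=rect(c,.055); print(np.round(r[0]),np.round(r[1]),round(r[2],1))
m=cv2.inRange(cv2.cvtColor(t,cv2.COLOR_BGR2HSV),(13,60,70),(22,140,255))
for v in (150,160,170):print([(x.min()+a,x.max()+a) for a,b in((222,236),(246,258),(265,283),(286,304)) for x in [np.nonzero(m[v,a:b])[0]]])
a=cv2.imread("pics/top4.png")
for n,(x0,y0,x1,y1) in dict(spool=(335,115,360,140),jar=(100,245,135,275),bottle=(397,245,432,270)).items():
    print(n,[np.round(np.array(cv2.phaseCorrelate(*[cv2.cvtColor(q[y0:y1,x0:x1],cv2.COLOR_BGR2GRAY).astype(np.float32) for q in(cv2.imread("pics/top0.png"),t)])[0]),1)])
s=telemetry.observe();print(s["tool_pos"],s["time"])
E
```

```text
[467. 175.] [148. 152.] 0.9
[620. -92.] [145.  28.] 0.7
[624. -24.] [ 28. 143.] 89.2
[643. 119.] [172.  28.] 2.3
[647.  51.] [ 57. 190.] 85.3
[(np.int64(224), np.int64(232)), (np.int64(246), np.int64(255)), (np.int64(269), np.int64(277)), (np.int64(291), np.int64(299))]
[(np.int64(224), np.int64(232)), (np.int64(247), np.int64(255)), (np.int64(269), np.int64(277)), (np.int64(291), np.int64(299))]
[(np.int64(224), np.int64(232)), (np.int64(246), np.int64(255)), (np.int64(269), np.int64(277)), (np.int64(291), np.int64(299))]
spool [array([0.6, 0.4])]
jar [array([-0., -0.])]
bottle [array([-0.6,  0.3])]
[ 0.47655342 -0.29247328  0.19168472] 41.85
```

The mallet is recentred, the even spacing confirms it, and the bystanders have not moved. Handing in.

```bash
python3 -c "
from cell import job
print(job.hand_in())"
```

```text
the job is handed in; nothing more can be done
None
```

I handed the job in at about 42 s: the three tubs are nested, and the mallet, scraper and comb lie in saddles with heads the iron's way; the last check showed no shift of the spool, bottle or jar, and the judge returned no verdict.

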